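Brush out the cup mould and pack the forming patterns in the slide-cover case

TASK

Pack the vacuum-forming set away clean: first slide the cover of the plywood case right back, then take the long brush from its pot and brush out the aluminium cup where it stands on the table, with at least two full strokes down to its floor and back up to its rim, and stand the brush back in its pot. Stand the cup and every brown pyramid upright on the floor of the case's open compartment, in any order and arrangement, and slide the cover fully shut. Leave the other things on the bench where they are.

Things in the scene. Friction and masses are not known exactly. Their poses are not given: they have to be found in the camera images.
- case: plywood case fixed to the table, 298 x 274 x 76 mm. Origin: on the table under the centre of its open-topped compartment; x points from the robot's side to the back, y across. The compartment is 136 mm (x) by 262 mm (y) inside, walls 6 mm, floor 6 mm thick, wall tops 76 mm above the table; behind it (x from 74 to 224 mm) is a closed store of the same height, over which the cover slides
- cover (a joint): how far the flat wooden cover has been slid back along the case's x, in m: 0 = fully shut over the compartment, 0.148 = end stop, compartment fully uncovered. It slides with about 1.5 N of friction plus a little drag (6 N per m/s), stays where it is left, and may start up to 45 mm ajar. Cover plate 148 x 286 x 6 mm, its top 82 mm above the table
- cover_grip (a point): middle of the grip bar that stands on the cover, 94 mm above the table: the bar is 14 mm thick along the case's x, 80 mm long along the case's y and 24 mm high (82 to 106 mm above the table). Shut, it is at x = -35 mm in the case's frame; it moves with the cover
- cup: straight-sided open aluminium cup mould standing on the table, 60 mm outside and 53 mm inside diameter, 66 mm high, inner floor 5 mm up, 200 g. Origin: centre of the underside, z up
- pot: grey plastic brush pot fixed to the table, open at the top, 64 mm outside and 56 mm inside diameter, 70 mm high, inner floor 5 mm up. Origin: centre of the underside. It and the cup may change places
- brush: long round brush standing upright, bristle end down, in the pot: stiff white bristle head 37 mm across and 60 mm long with a flat end (it stands on it), steel stem 8 mm thick, then a wooden handle 18 mm thick from 100 to 173 mm above the bristle end; 60 g. Origin: centre of the flat bristle end; z along the brush towards the handle
- brush_tip (a point): centre of the brush's flat bristle end (same point as the brush's origin)
- offcut: bystander, plywood offcut 60 x 34 x 18 mm lying among the pyramids; leave alone. Origin: centre of the underside
- clamp: bystander, orange hand clamp about 100 mm long, 26 mm high, beyond the work; leave alone
- glue: bystander, white bottle 52 mm across, 140 mm high, beyond the work; leave alone
- mug: bystander, white mug 80 mm across, 90 mm high, beyond the work; leave alone
- pyramid1: brown fibreboard forming pattern: a square pyramid on a square plinth. Plinth 40 x 40 x 16 mm with upright sides (grip here), the pyramid above tapers to a point 52 mm up; 40 g. Origin: centre of the underside; z up, x and y square to the plinth's sides. Stands on the table; there are two to four of them, an absent one reads None from the start
- pyramid2: brown fibreboard forming pattern: a square pyramid on a square plinth. Plinth 40 x 40 x 16 mm with upright sides (grip here), the pyramid above tapers to a point 52 mm up; 40 g. Origin: centre of the underside; z up, x and y square to the plinth's sides. Stands on the table; there are two to four of them, an absent one reads None from the start
- pyramid3: brown fibreboard forming pattern: a square pyramid on a square plinth. Plinth 40 x 40 x 16 mm with upright sides (grip here), the pyramid above tapers to a point 52 mm up; 40 g. Origin: centre of the underside; z up, x and y square to the plinth's sides. Stands on the table; there are two to four of them, an absent one reads None from the start
- pyramid4: brown fibreboard forming pattern: a square pyramid on a square plinth. Plinth 40 x 40 x 16 mm with upright sides (grip here), the pyramid above tapers to a point 52 mm up; 40 g. Origin: centre of the underside; z up, x and y square to the plinth's sides. Stands on the table; there are two to four of them, an absent one reads None from the start
Not all that is in view belongs to the job. Leave any pink look-alike of the brush alone.

How it is judged (in metres and radians):
On the way, in this order (a step that is already met when the one before it is completed fails the run):
1. the cover is slid right back (at least 130 of its 148 mm) (value of joint cover above 0.13 m), for 0.2 s.
2. first stroke: the brush end is down within 17 mm of the inner floor of the cup, which stands outside the case (horizontal distance between brush_tip and cup below 0.025 m and horizontal distance between cup and case above 0.11 m and angle between cup's own z axis and vertical below 0.3 rad and z of brush_tip in the frame of cup below 0.022 m), for 0.02 s.
3. first stroke: the brush end is back up, at least 42 mm above the underside of the cup, which stands outside the case (horizontal distance between brush_tip and cup below 0.025 m and horizontal distance between cup and case above 0.11 m and angle between cup's own z axis and vertical below 0.3 rad and z of brush_tip in the frame of cup above 0.042 m), for 0.02 s.
4. second stroke: the brush end is down within 17 mm of the inner floor of the cup, which stands outside the case (all of step 2), for 0.02 s.
5. second stroke: the brush end is back up, at least 42 mm above the underside of the cup, which stands outside the case (all of step 3), for 0.02 s.
At the end, for the whole second after the job is handed in: The cup and every pyramid present stand at rest on the compartment's floor (within 10 mm of floor height, tilted less than 0.2 rad), the cover is within 6 mm of shut, and the brush stands in its pot, bristle end down on the pot's floor (tilted less than 0.25 rad) (x of cup in the frame of case between -0.058 and 0.058 m and y of cup in the frame of case between -0.115 and 0.115 m and z of each of cup, pyramid1, pyramid2, pyramid3, pyramid4 in the frame of case below 0.016 m and angle between each of cup, pyramid1, pyramid2, pyramid3, pyramid4's own z axis and vertical below 0.2 rad and linear speed of each of cup, pyramid1, pyramid2, pyramid3, pyramid4, brush below 0.02 m/s and x of pyramid1 in the frame of case between -0.058 and 0.058 m and y of pyramid1 in the frame of case between -0.115 and 0.115 m and x of pyramid2 in the frame of case between -0.058 and 0.058 m and y of pyramid2 in the frame of case between -0.115 and 0.115 m and x of pyramid3 in the frame of case between -0.058 and 0.058 m and y of pyramid3 in the frame of case between -0.115 and 0.115 m and x of pyramid4 in the frame of case between -0.058 and 0.058 m and y of pyramid4 in the frame of case between -0.115 and 0.115 m and value of joint cover below 0.006 m and horizontal distance between brush and pot below 0.022 m and z of brush in the frame of pot below 0.015 m and angle between brush's own z axis and vertical below 0.25 rad); the robot touches nothing.
It fails at once if one of the other things on the bench (offcut, clamp, bottle, mug) is moved more than 50 mm (distance of any of offcut, clamp, glue, mug from where it was at the start of the episode above 0.05 m).
It fails at once if the cup is tipped over (angle between cup's own z axis and vertical above 0.7 rad).
Of pyramid1, pyramid2, pyramid3, pyramid4 only 2 to 4 are there at a start; the rules pass over those that are not, and their reading is None.
At some moment in a run one of pyramid1, pyramid2, pyramid3, pyramid4 may be knocked a few centimetres aside while the robot is not near it.
It also fails if it takes over 208 s, if anything falls off the work surface, if the arm or the gripper's body presses on something with over 40 N, if the wrist force passes 120 N, or if a joint passes its speed limit or range.

ROBOT

A 6-joint arm with a two-finger parallel gripper is mounted at the origin on the work surface. World frame = base frame: x ahead of the robot, y to its left, z up, the work surface at z = 0. Lengths are in mm, angles in rad, forces in N, time in s.
With the tool pointing down it reaches from about 350 to 850 mm from the base axis. Payload 8.1 kg.
Tool frame: the origin (TCP) lies at the very end of the fingers, on their centre line; the grasp point (between the pads) lies 19 mm behind it (arm.grasp_offset is the distance from the TCP to the grasp point, in mm); y points along the fingers, x is the direction in which the jaws open and shut, and the axes are right-handed (so a half turn about y gives the same grasp; the last joint's range is limited). The gripper opens to 93 mm and grips with 3 to 60 N. Pads are 15 mm wide; open, the fingers measure 128 mm over their backs; the gripper's body (75 mm by 188 mm) begins 65 mm behind the grasp point.
Start: joints at [-1.245, 0.13, 1.488, -0, 1.523, -0.085], TCP at [239.626, -550.077, 218.635] pointing down, gripper open.
Joint ranges: [-2.96, 2.96], [-0.89, 2.26], [0.02, 2.5], [-1.34, 4.48], [0, 2.73], [-2.66, 2.66]. Speed limits (rad/s): [2.39, 2.39, 2.79, 3.14, 3.14, 3.14].

INTERFACE

Orientations are given as a unit quaternion [w, x, y, z].
In Python, from bench import arm gives the robot as it stands. The module is installed in compiled form; this text tells all that it offers.
- The arm moves only by the tool send_rows, never from a script. Its argument "plan" is a list of rows, each a list of 3 entries, a list of its own where there are three numbers: the shift along the tool's x, y, z in m, then the turn about the tool's y in units of 8 degrees (1.0 is 8 degrees), then the opening, from 0 (shut) to 1 (fully open). In form: [[[dx, dy, dz], roll, hand], ...]. A call has 1 to 12 rows; each row shifts and turns the commanded pose from where the row before left it, along the tool's axes as they then stand; what a row does not reach is not made up. A row lasts 1/10 s, in which the tool goes at most 50 mm and 8.59 degrees, less where a joint would pass 70% of its speed; a pose out of reach is approached as far as the arm can. A call with a gripper value outside its range is refused whole. The fingers move at their own pace and stop on an object; the grip force is fixed at half the most. Time passes only in rows, so rows that do not move let the fingers close. It gives the time, the measured TCP pose, the force and the opening at its end, in the units of the state.
- arm.observe(): the state, without advancing time (a new reading comes with each control period).
- arm.get_image(name): name is "scene" or "top" or "wrist"; returns (picture, depth): 400x640x3 uint8, red, green, blue; 400x640 float32, mm along the optical axis (not along the pixel's ray), 0 where there is no reading.
- arm.camera_info(name): a dict with "vertical_fov" (degrees; the focal length in pixels is half the picture's height over the tangent of half this angle, whatever the lens; pixels are square), "cx", "cy" (the principal point, pixels), "T" (4x4, takes a point from camera to world coordinates). Camera axes: x right, y down, z forward; pixel columns grow to the right and rows downward; lengths in mm; the calibration is good to about 2 mm. The wrist camera is an equidistant fisheye: a pixel r from the principal point sees the ray r / f radians off the axis. A picture is of the moment at which its call begins: read the wrist's pose just before it. camera_info takes no time and is no camera call; for the wrist camera it gives the pose at the moment of the call.
- arm.finish_job(): hands the job in, once; it reports no verdict.
The state is a dict: "t": time; "joint_positions": joint angles; "dq": joint speeds; "effort": joint torques, N m; "tcp_pos": TCP position; "tcp_rot": TCP orientation; "ft_force": force on the tool from outside, world axes, zero at the start; "ft_torque": the same for the moment, N m; "finger_gap": finger opening in mm.
Only numpy, scipy, OpenCV 4.12 (cv2) and the standard library are available. Lean on these libraries where they do the work, as an engineer would, in place of code of your own. Each camera call takes 0.05 s, during which the arm holds its last target.

## Working session

There is one attempt and no reset: what is moved stays moved. The work goes in short steps, Python scripts to look and compute and a tool call to move; the robot and the scene stay as the last step left them, time stands still between calls to the robot, and variables do not carry over. Pictures are saved under pics/ and viewed, and the job is handed in when it is done.

Besides the shell and the picture viewer there is one more tool, called after "Emit:" as a command line: name --argument value ..., lists and objects as JSON in quotes. send_rows: Moves the arm, as the interface text tells. Its arguments: {"type":"object","properties":{"plan":{"type":"array"}},"required":["plan"]}

```bash
mkdir -p pics; cat > h.py <<'E'
import numpy as np, cv2
from bench import arm
def cam(name):
    i=arm.camera_info(name); p,d=arm.get_image(name)
    f=200/np.tan(np.radians(i['vertical_fov']/2))
    return p,d,i,f
def save(name,fn):
    p,d,i,f=cam(name); cv2.imwrite('pics/'+fn+'.png',p[:,:,::-1]); np.savez('pics/'+fn+'.npz',p=p,d=d,f=f,cx=i['cx'],cy=i['cy'],T=i['T']); return p,d,i,f
def load(fn):
    return np.load('pics/'+fn+'.npz')
def ray(z,u,v,fish=False):
    x=(np.asarray(u,float)-z['cx'])/z['f'];y=(np.asarray(v,float)-z['cy'])/z['f']
    if fish:
        r=np.hypot(x,y); s=np.where(r>1e-9,np.sin(r)/np.maximum(r,1e-9),1); dv=np.stack([x*s,y*s,np.cos(r)],-1)
    else: dv=np.stack([x,y,np.ones_like(x)],-1)
    return z['T'][:3,3], dv@z['T'][:3,:3].T
def onplane(z,u,v,h,fish=False):
    o,d=ray(z,u,v,fish); return o+d*((h-o[2])/d[...,2])[...,None]
def cloud(z,fish=False):
    v,u=np.mgrid[:400,:640]
    o,d=ray(z,u,v,fish)
    zc=d@z['T'][:3,2]
    return o+d*(z['d']/zc)[...,None]
E
python3 - <<'E'
from h import *
s=arm.observe(); print(s)
for n in ['scene','top','wrist']:
    p,d,i,f=save(n,n+'0'); print(n,i,f)
E
```

```text
{'t': 0.0, 'joint_positions': array([-1.24540846e+00,  1.31117314e-01,  1.48927185e+00, -3.80877133e-05,
        1.52302610e+00, -8.54319441e-02]), 'dq': array([-6.46397193e-04, -1.16883436e-04,  8.08705115e-04,  9.32587996e-04,
        3.92716587e-04, -6.68399487e-05]), 'effort': array([-2.11682629e-03, -5.59851122e+01, -4.91762424e+01,  7.63164321e-02,
        3.53309757e-02, -1.34884890e-04]), 'tcp_pos': array([ 239.4216034 , -549.53318175,  217.61773993]), 'tcp_rot': array([ 0.59186033, -0.59108582,  0.38801901, -0.38698857]), 'ft_force': array([ 0.02040744, -0.53042126,  0.20792519]), 'ft_torque': array([ 0.00129882, -0.0494722 ,  0.03745971]), 'finger_gap': 93.037710895619}
scene {'vertical_fov': 43.22717868703095, 'cx': 328.99474939220295, 'cy': 202.58070535450554, 'T': array([[ 3.15560754e-01,  7.95744862e-01, -5.16925068e-01,
         1.24392459e+03],
       [ 9.48827623e-01, -2.57631589e-01,  1.82625592e-01,
        -2.76046357e+02],
       [ 1.21471501e-02, -5.48102253e-01, -8.36323124e-01,
         1.05153495e+03],
       [ 0.00000000e+00,  0.00000000e+00,  0.00000000e+00
[... 264 characters left out ...]
410e-03, -2.46807442e-02,
        -5.73870779e+01],
       [ 2.53258885e-02, -1.94396435e-01, -9.80596056e-01,
         1.07188678e+03],
       [ 0.00000000e+00,  0.00000000e+00,  0.00000000e+00,
         1.00000000e+00]])} 363.2457681571195
wrist {'vertical_fov': 65.70646984690485, 'cx': 316.48142650510493, 'cy': 197.3269306704886, 'T': array([[ 3.99425179e-01, -8.81765863e-01, -2.50895376e-01,
         3.08840308e+02],
       [-9.16763059e-01, -3.84843735e-01, -1.06961641e-01,
        -5.19457048e+02],
       [-2.24039011e-03,  2.72734785e-01, -9.62086648e-01,
         3.83900966e+02],
       [ 0.00000000e+00,  0.00000000e+00,  0.00000000e+00,
         1.00000000e+00]])} 309.70691628693146
```

```bash
python3 - <<'E'
from scipy.spatial.transform import Rotation as R
print(R.from_quat([ -0.59108582,  0.38801901, -0.38698857,0.59186033]).as_matrix().round(3))
E
```

```text
[[ 0.399 -0.001  0.917]
 [-0.917  0.002  0.399]
 [-0.002 -1.     0.   ]]
```

View pics/top0.png

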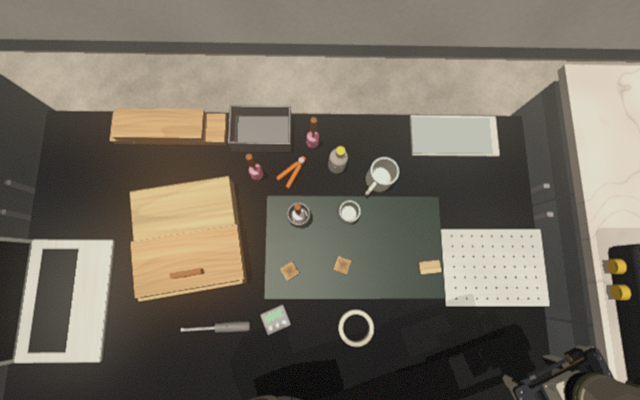

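View pics/scene0.png

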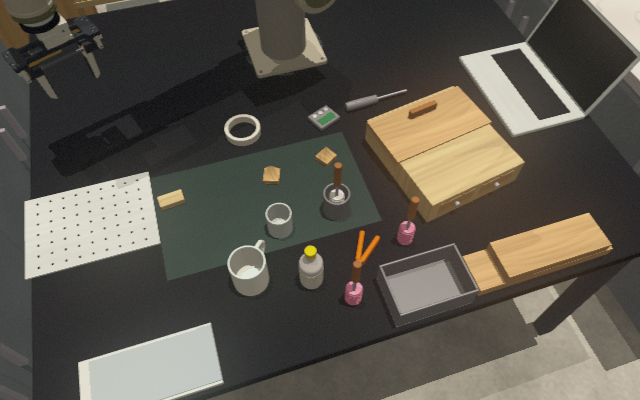

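View pics/wrist0.png

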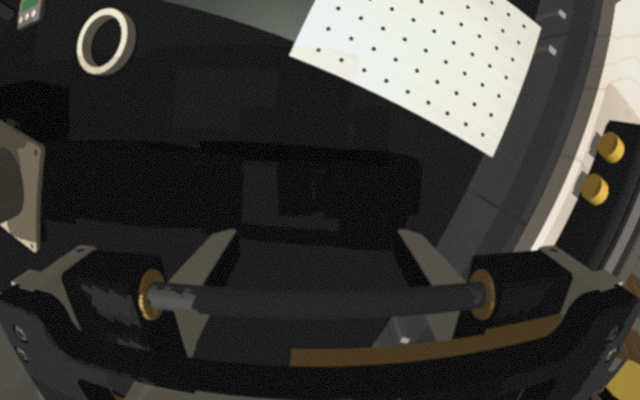

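Top view: case at (185,235) with grip bar (186,273), brush in the grey pot (299,213), cup (349,211), pyramids (289,270) and (342,265), offcut (430,267), clamp (291,172), glue (338,158), mug (382,174). Scene: the same two pyramids at (271,175), (326,156). What could be mistaken:
- The brush: pink brushes at top (255,168) and (313,135), against the white-bristled brown-handled one at (299,213).
- A pyramid: the offcut (430,267).
- The cup: the mug and the pot.

Close crop next.

```bash
python3 - <<'E'
from h import *
a=cv2.imread('pics/top0.png')[185:300,255:455]; b=cv2.imread('pics/scene0.png')[135:250,150:350]
cv2.imwrite('pics/c0.png',np.vstack([cv2.resize(x,None,fx=2.6,fy=2.6,interpolation=cv2.INTER_CUBIC) for x in (a,b)]))
z=load('top0');c=cloud(z); z2=load('scene0'); c2=cloud(z2)
print('table',np.median(c[230:290,320:330,2]),np.median(c2[210:240,190:240,2]))
# cover bar
for C,n in ((c,'top'),(c2,'scene')):
    P=C.reshape(-1,3)
    m=(P[:,2]>97)&(P[:,2]<115)&(P[:,0]>300)&(P[:,0]<520)&(P[:,1]>150)&(P[:,1]<450)
    q=P[m];print(n,'bar',len(q),cv2.minAreaRect(q[:,:2].astype(np.float32)) if len(q) else '', np.median(q,0))
    m=(P[:,2]>78)&(P[:,2]<88)&(P[:,0]>300)&(P[:,0]<700)&(P[:,1]>120)&(P[:,1]<500)
    q=P[m];print('cover',len(q),cv2.minAreaRect(q[:,:2].astype(np.float32)),np.median(q[:,2]))
    m=(P[:,2]>72)&(P[:,2]<77.5)&(P[:,0]>300)&(P[:,0]<700)&(P[:,1]>120)&(P[:,1]<500)
    q=P[m];print('store',len(q),cv2.minAreaRect(q[:,:2].astype(np.float32)),np.median(q[:,2]))
    # blobs above table in mat area
    m=((C[...,2]>8)&(C[...,0]>250)&(C[...,0]<620)&(C[...,1]>-400)&(C[...,1]<110)).astype(np.uint8)
    k,l,st,ce=cv2.connectedComponentsWithStats(m)
    for i in range(1,k):
        if st[i,4]>15:
            q=C[l==i]; print(n,ce[i].round(),st[i,4],q.min(0).round(),q.max(0).round(),np.median(q,0).round())
E
```

```text
table 0.7487955680080631 0.6743128504081142
top bar 178 ((450.2987976074219, 252.96600341796875), (13.952112197875977, 79.4996337890625), 9.63248062133789) [451.09416364 252.86757221 105.68426694]
cover 6249 ((548.7273559570312, 271.1392822265625), (296.0229187011719, 286.9870910644531), 9.581707954406738) 81.6521484883466
store 4154 ((549.8353271484375, 268.8076171875), (298.3359375, 281.6811218261719), 9.815146446228027) 75.36899466824684
top [298. 217.] 289 [446. -68.   9.] [ 620.   -6. 1072.] [605. -37.  65.]
top [347. 219.] 102 [ 446. -208.    8.] [ 620.  -57. 1072.] [ 601. -172.   55.]
top [342. 265.] 199 [ 446. -186.   10.] [ 497.  -57. 1072.] [ 474. -161.   26.]
top [289. 271.] 199 [432. -37.  13.] [483.  15.  51.] [457. -12.  26.]
top [421. 267.] 69 [ 446. -400.    8.] [ 484.  -57. 1072.] [ 467. -392.   17.]
top [275. 319.] 566 [286. -57.   9.] [ 446.   68. 1072.] [326.  26.  16.]
top [356. 328.] 418 [ 255. -245.    8.] [ 446.  -57. 1072.] [ 301. -198.   23.]
top [247. 326.] 54 [297.  96.  10.] [321. 110.  27.] [309. 104.  22.]
scene bar 178 ((452.91595458984375, 251.8107910
[... 355 characters left out ...]
1963285676
scene [348. 106.] 55 [298.  94.   8.] [321. 110.  28.] [314. 101.  19.]
scene [323. 117.] 438 [286. -18.   8.] [366.  64.  23.] [331.  23.  15.]
scene [242. 129.] 511 [ 256. -247.    8.] [ 355. -152.   31.] [ 311. -200.   22.]
scene [368. 126.] 33 [428. 105.  52.] [462. 110.  85.] [448. 108.  74.]
scene [325. 156.] 225 [449. -39.   8.] [488.  12.  52.] [468. -17.  24.]
scene [334. 188.] 369 [584. -70.   8.] [620.  -6. 181.] [608. -40.  64.]
scene [271. 174.] 246 [ 454. -189.    8.] [ 501. -139.   56.] [ 485. -165.   24.]
scene [180. 196.] 70 [ 449. -400.    9.] [ 489. -387.   23.] [ 471. -394.   17.]
scene [277. 211.] 311 [ 596. -211.    8.] [ 620. -153.   70.] [ 602. -179.   43.]
```

View pics/c0.png

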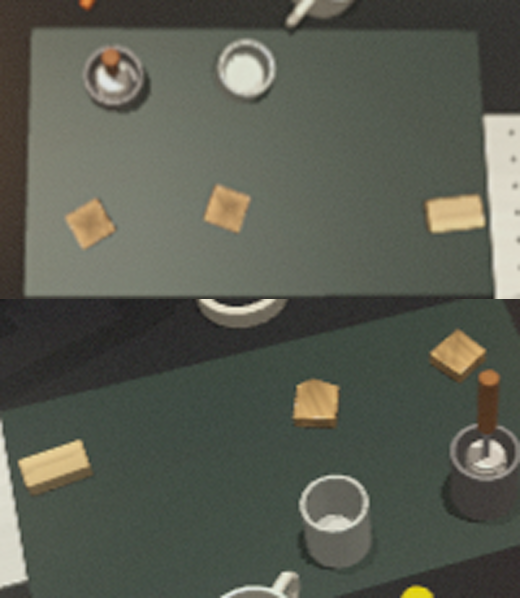

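```bash
python3 - <<'E'
from h import *
for n in ('top0','scene0'):
    z=load(n);C=cloud(z)
    bad=z['d']<=0; C[bad]=np.nan
    P=C.reshape(-1,3); P=P[~np.isnan(P[:,0])]
    def sel(x0,x1,y0,y1,z0,z1): 
        return P[(P[:,0]>x0)&(P[:,0]<x1)&(P[:,1]>y0)&(P[:,1]<y1)&(P[:,2]>z0)&(P[:,2]<z1)]
    for nm,b,zr in (('cup',(560,680,-230,-130),(62,70)),('pot',(560,680,-90,10),(66,74))):
        q=sel(*b,*zr); 
        A=np.c_[2*q[:,:2],np.ones(len(q))]; s=np.linalg.lstsq(A,(q[:,:2]**2).sum(1),rcond=None)[0]
        print(n,nm,len(q),s[:2].round(1),np.sqrt(s[2]+s[0]**2+s[1]**2).round(1), cv2.minEnclosingCircle(q[:,:2].astype(np.float32)))
    q=sel(560,680,-90,10,172,190); print(n,'handle top',len(q),q.mean(0),q.min(0),q.max(0))
    q=sel(560,680,-90,10,110,172); print(n,'handle side',len(q),q.mean(0) if len(q) else '')
    for nm,b in (('pA',(420,520,-50,30)),('pB',(420,520,-200,-125)),('off',(420,520,-440,-350))):
        for zr in ((6,18.5),(12,24),(44,60)):
            q=sel(*b,*zr)
            if len(q)>3: print(n,nm,zr,len(q),cv2.minAreaRect(q[:,:2].astype(np.float32)),q.mean(0).round(1))
    # bystanders heights
E
```

```text
top0 cup 84 [ 623.7 -181. ] 28.0 ((623.7883911132812, -180.7919464111328), 29.79050636291504)
top0 pot 107 [615.3 -36.8] 28.2 ((614.7659912109375, -36.56572723388672), 31.74883270263672)
top0 handle top 39 [613.61929617 -36.06364191 177.29226032] [605.93601687 -43.54904282 172.33118133] [621.81844109 -28.46299804 181.43698434]
top0 handle side 26 [607.18385937 -36.79199356 141.99227785]
top0 pA (6, 18.5) 36 ((454.3086853027344, -5.224094390869141), (39.384544372558594, 54.985233306884766), 30.599315643310547) [455.4 -12.1  15.6]
top0 pA (12, 24) 81 ((458.1319885253906, -11.626174926757812), (39.501949310302734, 39.837188720703125), 31.022872924804688) [457.5 -13.   18.8]
top0 pA (44, 60) 10 ((457.8404235839844, -11.833585739135742), (5.869382381439209, 7.766794681549072), 44.99311828613281) [458.  -11.8  47.4]
top0 pB (6, 18.5) 47 ((472.0721435546875, -161.41873168945312), (41.59220886230469, 83.91153717041016), 74.07421875) [ 474.3 -158.1   15.3]
top0 pB (12, 24) 78 ((474.43963623046875, -162.37646484375), (39.51270294189453, 39.48493576049805), 69.96687316894531) [ 473.  -160.5   1
[... 1308 characters left out ...]
72656, -159.3350830078125), (52.94432830810547, 84.8175277709961), 81.5618667602539) [ 487.1 -164.6   13.1]
scene0 pB (12, 24) 111 ((478.0206604003906, -164.35069274902344), (40.917884826660156, 40.59062957763672), 71.80811309814453) [ 486.4 -165.4   18.4]
scene0 pB (44, 60) 11 ((479.8081970214844, -164.216552734375), (5.718091011047363, 9.905471801757812), 11.692421913146973) [ 479.7 -164.    48.2]
scene0 off (6, 18.5) 237 ((469.15814208984375, -403.88885498046875), (42.0881462097168, 76.59475708007812), 10.41811752319336) [ 473.9 -412.4   14.9]
scene0 off (12, 24) 267 ((470.5024719238281, -414.4206237792969), (39.40391159057617, 53.01111602783203), 4.576498508453369) [ 472.4 -413.8   17.3]
```

```bash
cat >> h.py <<'E'
from scipy.spatial.transform import Rotation as R
YAW=9.65; O=np.array([476.,257.5])
def pose():
    s=arm.observe(); w,x,y,z=s['tcp_rot']; M=R.from_quat([x,y,z,w]).as_matrix()
    return s,np.array(s['tcp_pos']),M,np.degrees(np.arctan2(M[1,2],M[0,2]))
def case2w(x,y):
    a=np.radians(YAW); return O+[x*np.cos(a)-y*np.sin(a), x*np.sin(a)+y*np.cos(a)]
def w2case(p):
    a=np.radians(YAW); q=np.array(p[:2])-O; return np.array([q[0]*np.cos(a)+q[1]*np.sin(a),-q[0]*np.sin(a)+q[1]*np.cos(a)])
def plan(wps,p=None,yaw=None):
    "wps: (x,y,z,yaw) ; turn first then shift, prints tool deltas in m and units"
    s,p0,M,y0=pose(); p=p0 if p is None else p; yaw=y0 if yaw is None else yaw
    for w in wps:
        t=(yaw-w[3])/8; yaw=w[3]; a=np.radians(yaw); d=np.array(w[:3])-p; p=np.array(w[:3],float)
        dx=d[0]*np.sin(a)-d[1]*np.cos(a); dz=d[0]*np.cos(a)+d[1]*np.sin(a)
        print('turn %.3f  shift mm dx %.1f dy %.1f dz %.1f  |%.0f|'%(t,dx,-d[2],dz,np.linalg.norm(d)))
def st():
    s,p,M,y=pose(); print('t %.2f'%s['t'],p.round(1),'yaw %.2f tilt %.4f'%(y,np.degrees(np.arccos(-M[2,1]))),'case',w2case(p).round(1),'F',s['ft_force'].round(1),'gap %.1f'%s['finger_gap'])
E
python3 - <<'E'
from h import *
st()
plan([(480,-200,215,9.65),(*case2w(-65,0),215,9.65),(*case2w(-65,0),92,9.65)])
E
```

```text
t 0.15 [ 239.5 -549.7  217.8] yaw 23.54 tilt 0.0808 case [-368.5 -756.1] F [ 0.8 -0.6  0.7] gap 92.9
turn 1.736  shift mm dx -304.4 dy 2.8 dz 295.7  |424|
turn 0.000  shift mm dx -451.7 dy -0.0 dz 7.7  |452|
turn 0.000  shift mm dx 0.0 dy 123.0 dz 0.0  |123|
```

Emit:
send_rows --plan '[[[0,0,0],0.87,0],[[0,0,0],0.87,0],[[-0.0304,0,0.0296],0,0],[[-0.0304,0,0.0296],0,0],[[-0.0304,0,0.0296],0,0],[[-0.0304,0,0.0296],0,0],[[-0.0304,0,0.0296],0,0],[[-0.0304,0,0.0296],0,0],[[-0.0304,0,0.0296],0,0],[[-0.0304,0,0.0296],0,0],[[-0.0304,0,0.0296],0,0],[[-0.0304,0,0.0296],0,0]]'

```text
t: 1.35
tcp_pos: [481.3, -199.2, 218.5]
tcp_rot: [-0.54, 0.54, -0.456, 0.456]
ft_force: [1.2, -0.4, -0.3]
finger_gap: 2.3
```

Emit:
send_rows --plan '[[[-0.0375,0,0.0006],0,0],[[-0.0375,0,0.0006],0,0],[[-0.0375,0,0.0006],0,0],[[-0.0375,0,0.0006],0,0],[[-0.0375,0,0.0006],0,0],[[-0.0375,0,0.0006],0,0],[[-0.0375,0,0.0006],0,0],[[-0.0375,0,0.0006],0,0],[[-0.0375,0,0.0006],0,0],[[-0.0375,0,0.0006],0,0],[[-0.0375,0,0.0006],0,0],[[-0.0375,0,0.0006],0,0]]'

```text
t: 2.55
tcp_pos: [412.0, 245.4, 218.5]
tcp_rot: [-0.54, 0.54, -0.456, 0.456]
ft_force: [1.1, 0.5, 0.5]
finger_gap: 0.3
```

```bash
python3 - <<'E'
from h import *
st()
plan([(*case2w(-65,0),215,9.65),(*case2w(-65,0),92,9.65)])
E
```

```text
t 2.55 [412.  245.4 218.5] yaw 9.62 tilt 0.0063 case [-65.2  -1.2] F [1.1 0.5 0.5] gap 0.3
turn -0.003  shift mm dx -1.2 dy 3.5 dz 0.2  |4|
turn 0.000  shift mm dx 0.0 dy 123.0 dz 0.0  |123|
```

Emit:
send_rows --plan '[[[0,0.042,0],0,0],[[0,0.042,0],0,0],[[0,0.042,0],0,0],[[0,0,0.01],0,0],[[0,0,0.016],0,0],[[0,0,0.016],0,0],[[0,0,0.016],0,0],[[0,0,0.016],0,0],[[0,0,0.016],0,0],[[0,0,0.016],0,0],[[0,0,0.016],0,0],[[0,0,0.016],0,0]]'

```text
t: 3.75
tcp_pos: [550.3, 267.5, 94.8]
tcp_rot: [0.54, -0.54, 0.456, -0.456]
ft_force: [-3.1, 0.0, 0.6]
finger_gap: 0.3
```

```bash
python3 - <<'E'
from h import *
st()
E
```

```text
t 3.75 [550.3 267.5  94.8] yaw 9.61 tilt 0.0511 case [74.9 -2.6] F [-3.1  0.   0.6] gap 0.3
```

Pushing with ~3 N. Continue toward the stop.

Emit:
send_rows --plan '[[[0,0,0.008],0,0],[[0,0,0.006],0,0],[[0,0,0.004],0,0],[[0,0,0.002],0,0],[[0,0,0.001],0,0],[[0,0,0],0,0],[[0,0,0],0,0]]'

```text
t: 4.45
tcp_pos: [569.3, 270.6, 92.7]
tcp_rot: [0.54, -0.54, 0.456, -0.456]
ft_force: [0.3, 0.6, -0.4]
finger_gap: 0.5
```

```bash
python3 - <<'E'
from h import *
st()
z=save('top','top1'); save('scene','scene1')
z=load('top1');P=cloud(z).reshape(-1,3)
m=(P[:,2]>97)&(P[:,2]<110)&(P[:,0]>500)&(P[:,0]<680)&(P[:,1]>220)&(P[:,1]<350)
q=P[m];r=cv2.minAreaRect(q[:,:2].astype(np.float32));print(r,w2case(r[0]))
E
```

```text
t 4.45 [569.3 270.6  92.7] yaw 9.62 tilt 0.0187 case [94.2 -2.8] F [ 0.3  0.6 -0.4] gap 0.5
((580.998291015625, 252.6908721923828), (29.77664566040039, 21.98106575012207), 1.4237329959869385) [102.70642879 -22.34185112]
```

View pics/scene1.png

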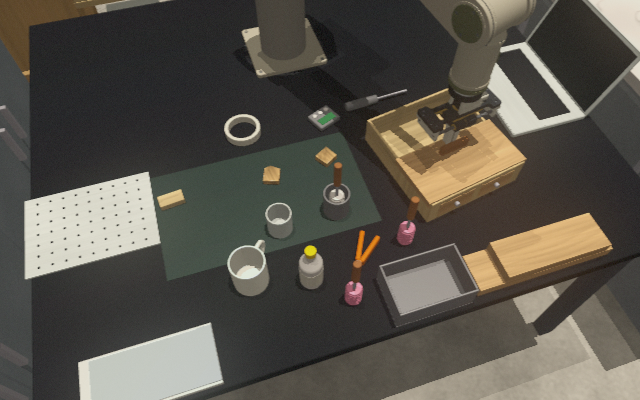

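View pics/top1.png

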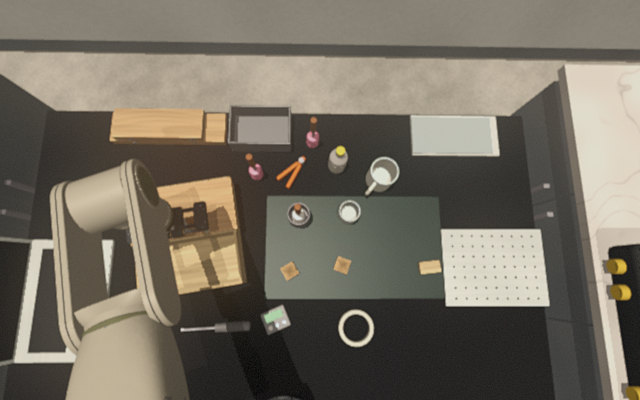

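The scene view shows the compartment nearly uncovered, with fingers behind the bar at (450,135). I'll push a little more to feel the stop.

Emit:
send_rows --plan '[[[0,0,0.002],0,0],[[0,0,0.002],0,0],[[0,0,0.001],0,0],[[0,0,0],0,0],[[0,0,0],0,0]]'

```text
t: 5.05
tcp_pos: [571.3, 270.9, 92.6]
tcp_rot: [-0.538, 0.542, -0.458, 0.455]
ft_force: [-17.2, -3.3, 11.9]
finger_gap: 0.3
```

```bash
python3 - <<'E'
from h import *
st()
z=save('scene','scene2')
z=load('scene2');P=cloud(z).reshape(-1,3)
q=np.array([w2case(p) for p in P[(P[:,2]>78)&(P[:,2]<86)&(P[:,0]>300)&(P[:,0]<760)&(P[:,1]>120)&(P[:,1]<500)]])
print(np.percentile(q[:,0],[.5,2,98,99.5]))
E
```

```text
t 5.05 [571.3 270.9  92.6] yaw 9.65 tilt 0.3898 case [96.2 -2.8] F [-17.2  -3.3  11.9] gap 0.3
[ 47.71849205  77.34140237 221.9489812  223.77969435]
```

```bash
python3 - <<'E'
from h import *
p=pose()[1]; a=np.radians(9.65)
q=p+[-10*np.cos(a),-10*np.sin(a),126]
plan([(616,-37.2,q[2],9.65),(616,-37.2,132,9.65)],q)
E
```

```text
turn -0.000  shift mm dx 311.2 dy -0.0 dz 2.5  |311|
turn 0.000  shift mm dx 0.0 dy 86.6 dz 0.0  |87|
```

Emit:
send_rows --plan '[[[0,0,-0.01],0,0],[[0,-0.042,0],0,0],[[0,-0.042,0],0,0],[[0,-0.042,0],0,0],[[0.039,0,0],0,1],[[0.039,0,0],0,1],[[0.039,0,0],0,1],[[0.039,0,0],0,1],[[0.039,0,0],0,1],[[0.039,0,0],0,1],[[0.039,0,0],0,1],[[0.039,0,0.002],0,1]]'

```text
t: 6.3
tcp_pos: [618.6, -39.2, 218.8]
tcp_rot: [0.54, -0.54, 0.456, -0.457]
ft_force: [0.5, 0.6, 0.5]
finger_gap: 59.7
```

Emit:
send_rows --plan '[[[0,0,0],0,1],[[0,0,0],0,1]]'

```text
t: 6.5
tcp_pos: [618.6, -38.4, 218.5]
tcp_rot: [0.54, -0.54, 0.457, -0.457]
ft_force: [0.2, 1.0, 0.6]
finger_gap: 75.6
```

```bash
python3 - <<'E'
from h import *
st()
plan([(616,-37.2,132,9.65)])
save('scene','scene3');save('wrist','wrist3')
z=load('scene3');P=cloud(z).reshape(-1,3)
q=np.array([w2case(p) for p in P[(P[:,2]>78)&(P[:,2]<86)&(P[:,0]>300)&(P[:,0]<760)&(P[:,1]>120)&(P[:,1]<500)]])
print(np.percentile(q[:,0],[.5,2,98,99.5]))
m=(P[:,2]>97)&(P[:,2]<110)&(P[:,0]>400)&(P[:,0]<720)&(P[:,1]>150)&(P[:,1]<400)
q=P[m];r=cv2.minAreaRect(q[:,:2].astype(np.float32));print(r,w2case(r[0]))
E
```

```text
t 6.50 [618.6 -38.4 218.5] yaw 9.50 tilt 0.0163 case [  90.9 -315.6] F [0.2 1.  0.6] gap 75.6
turn -0.019  shift mm dx -1.6 dy 86.5 dz -2.3  |87|
[ 33.18270965  77.05496982 221.89662519 223.49531614]
((589.78076171875, 275.36029052734375), (16.766521453857422, 83.89664459228516), 9.602821350097656) [115.16468347  -1.46540004]
```

View pics/wrist3.png

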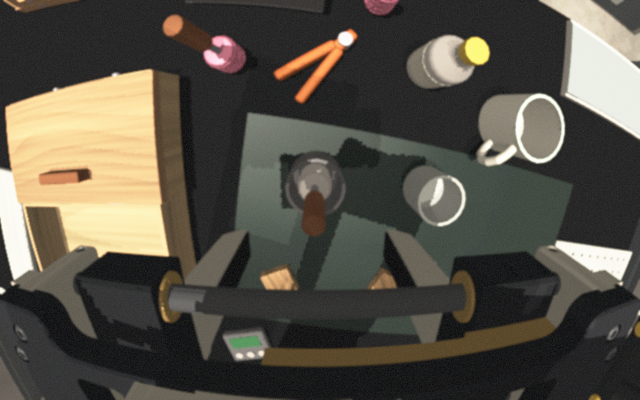

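View pics/scene3.png

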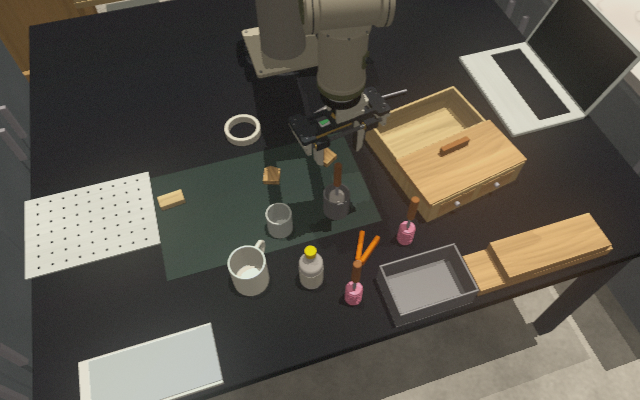

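Cover fully back (bar at case x≈113–115). The brush handle is at wrist (314,210), centred between the fingers. Descend and grip.

Emit:
send_rows --plan '[[[-0.0016,0.02,-0.0023],0,1],[[0,0.022,0],0,1],[[0,0.022,0],0,1],[[0,0.022,0],0,1],[[0,0,0],0,1],[[0,0,0],0,0],[[0,0,0],0,0],[[0,0,0],0,0],[[0,0,0],0,0],[[0,0,0],0,0],[[0,0,0],0,0],[[0,0,0],0,0]]'

```text
t: 7.8
tcp_pos: [616.0, -36.5, 132.7]
tcp_rot: [0.54, -0.54, 0.456, -0.456]
ft_force: [-0.4, 0.5, 0.0]
finger_gap: 41.6
```

```bash
python3 - <<'E'
from h import *
st()
p=pose()[1]
plan([(p[0],p[1],222,9.65),(625.2,-182.2,222,9.65),(625.2,-182.2,p[2]+2,9.65)])
E
```

```text
t 7.80 [616.  -36.5 132.7] yaw 9.61 tilt 0.0029 case [  88.8 -313.3] F [-0.4  0.5  0. ] gap 41.6
turn -0.005  shift mm dx 0.0 dy -89.3 dz 0.0  |89|
turn 0.000  shift mm dx 145.2 dy -0.0 dz -15.4  |146|
turn 0.000  shift mm dx 0.0 dy 87.3 dz 0.0  |87|
```

Emit:
send_rows --plan '[[[0,0,0],0,0],[[0,0,0],0,0],[[0,0,0],0,0],[[0,0,0],0,0],[[0,0,0],0,0],[[0,0,0],0,0]]'

```text
t: 8.4
tcp_pos: [616.0, -36.4, 132.6]
tcp_rot: [-0.54, 0.54, -0.456, 0.456]
ft_force: [-0.5, 0.1, -0.1]
finger_gap: 17.2
```

Emit:
send_rows --plan '[[[0,-0.015,0],0,0],[[0,-0.025,0],0,0],[[0,-0.025,0],0,0],[[0,-0.025,0],0,0],[[0,0,0],0,0]]'

```text
t: 8.9
tcp_pos: [618.5, -36.7, 228.9]
tcp_rot: [0.542, -0.539, 0.454, -0.459]
ft_force: [0.4, -0.1, -0.6]
finger_gap: 17.6
```

```bash
python3 - <<'E'
from h import *
st()
save('scene','scene4');save('top','top4')
z=load('scene4');P=cloud(z)
a=cv2.imread('pics/scene4.png')[120:260,220:420]; b=cv2.imread('pics/top4.png')[170:290,230:430]
cv2.imwrite('pics/c4.png',np.vstack([cv2.resize(x,None,fx=2.2,fy=2.2,interpolation=cv2.INTER_CUBIC) for x in (a,b)]))
E
```

```text
t 8.90 [618.5 -36.7 228.9] yaw 9.62 tilt 0.4940 case [  91.2 -313.9] F [ 0.4 -0.1 -0.6] gap 17.6
```

View pics/c4.png

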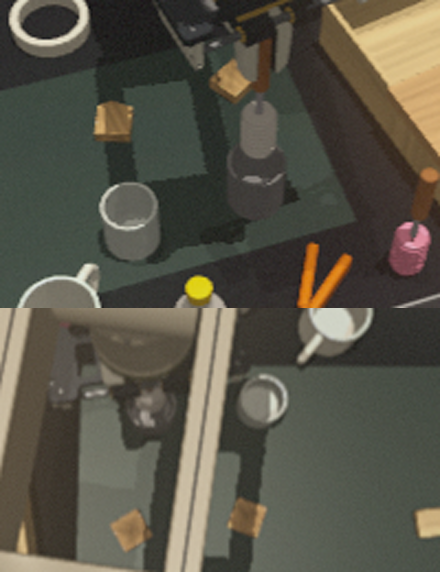

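```bash
python3 - <<'E'
from h import *
plan([(625.6,-181.5,228.5,9.65),(625.6,-181.5,135,9.65)])
E
```

```text
turn -0.004  shift mm dx 144.5 dy -4.5 dz -15.5  |145|
turn 0.000  shift mm dx 0.0 dy 93.5 dz 0.0  |94|
```

Emit:
send_rows --plan '[[[0.024,0,-0.0026],0,0],[[0.024,0,-0.0026],0,0],[[0.024,0,-0.0026],0,0],[[0.024,0,-0.0026],0,0],[[0.024,0,-0.0026],0,0],[[0.0245,0,-0.0025],0,0],[[0,0,0],0,0],[[0,0,0],0,0],[[0,0,0],0,0]]'

```text
t: 9.9
tcp_pos: [624.5, -180.4, 221.7]
tcp_rot: [-0.54, 0.54, -0.457, 0.456]
ft_force: [-0.2, 0.2, 0.3]
finger_gap: 17.7
```

```bash
python3 - <<'E'
from h import *
st()
plan([(625.6,-181.5,135,9.65)])
save('scene','scene5');save('wrist','wrist5')
a=cv2.imread('pics/scene5.png')[120:260,200:400]
cv2.imwrite('pics/c5.png',np.vstack([cv2.resize(x,None,fx=3,fy=3,interpolation=cv2.INTER_CUBIC) for x in (a,)]))
E
```

```text
t 9.90 [ 624.5 -180.4  221.7] yaw 9.65 tilt 0.0949 case [  73.  -456.6] F [-0.2  0.2  0.3] gap 17.7
turn -0.000  shift mm dx 1.3 dy 86.7 dz 0.9  |87|
```

View pics/c5.png

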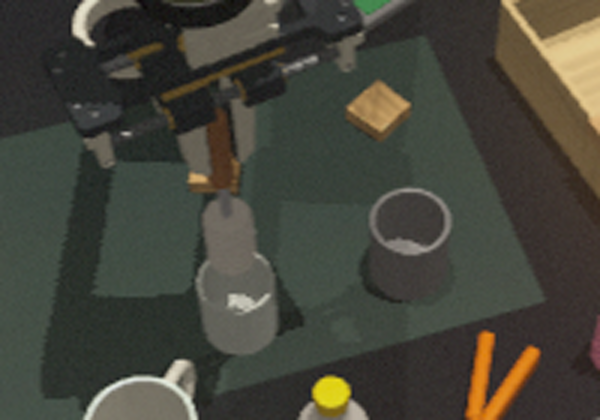

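View pics/wrist5.png

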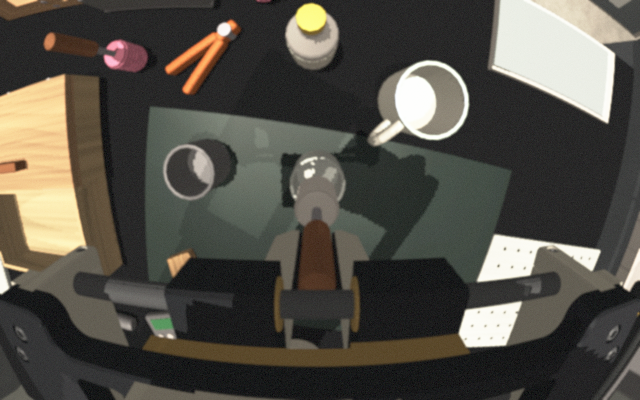

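The brush is above the cup and vertical (crop (240,265) over rim (238,290)). Lower gently.

Emit:
send_rows --plan '[[[0.001,0.012,0.001],0,0],[[0,0.012,0],0,0],[[0,0.012,0],0,0],[[0,0,0],0,0]]'

```text
t: 10.4
tcp_pos: [624.3, -181.4, 182.9]
tcp_rot: [-0.54, 0.541, -0.458, 0.455]
ft_force: [-0.4, 0.9, -0.6]
finger_gap: 17.7
```

Emit:
send_rows --plan '[[[0,0.012,0],0,0],[[0,0.012,0],0,0],[[0,0.012,0],0,0],[[0,0.01,0],0,0],[[0,0.002,0],0,0],[[0,0,0],0,0],[[0,0,0],0,0]]'

```text
t: 11.1
tcp_pos: [626.4, -182.4, 139.2]
tcp_rot: [0.54, -0.54, 0.456, -0.457]
ft_force: [0.6, -0.5, 0.4]
finger_gap: 17.5
```

```bash
python3 - <<'E'
from h import *
st()
save('scene','scene6');
a=cv2.imread('pics/scene6.png')[120:260,200:400]
cv2.imwrite('pics/c6.png',np.vstack([cv2.resize(x,None,fx=3,fy=3,interpolation=cv2.INTER_CUBIC) for x in (a,)]))
E
```

```text
t 11.10 [ 626.4 -182.4  139.2] yaw 9.62 tilt 0.0492 case [  74.5 -458.9] F [ 0.6 -0.5  0.4] gap 17.5
```

View pics/c6.png

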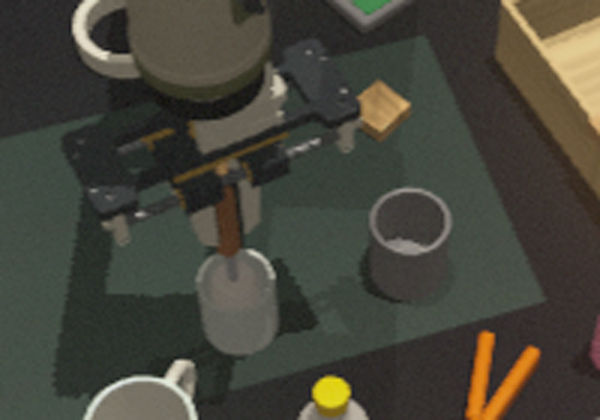

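Emit:
send_rows --plan '[[[0,0.003,0],0,0],[[0,0,0],0,0],[[0,-0.02,0],0,0],[[0,-0.02,0],0,0],[[0,-0.018,0],0,0],[[0,0,0],0,0],[[0,0,0],0,0],[[0,0.02,0],0,0],[[0,0.02,0],0,0],[[0,0.018,0],0,0],[[0,0,0],0,0],[[0,0,0],0,0]]'

```text
t: 12.35
tcp_pos: [624.9, -181.8, 133.6]
tcp_rot: [-0.54, 0.541, -0.457, 0.455]
ft_force: [-0.9, -0.6, 0.4]
finger_gap: 17.3
```

Emit:
send_rows --plan '[[[0,-0.02,0],0,0],[[0,-0.02,0],0,0],[[0,-0.018,0],0,0],[[0,0,0],0,0],[[0,0,0],0,0],[[0,0.02,0],0,0],[[0,0.02,0],0,0],[[0,0.018,0],0,0],[[0,0,0],0,0],[[0,0,0],0,0]]'

```text
t: 13.35
tcp_pos: [624.9, -181.9, 133.9]
tcp_rot: [-0.54, 0.541, -0.457, 0.455]
ft_force: [0.3, -1.1, -0.6]
finger_gap: 17.2
```

Emit:
send_rows --plan '[[[0,-0.02,0],0,0],[[0,-0.02,0],0,0],[[0,-0.018,0],0,0],[[0,0,0],0,0],[[0,0,0],0,0],[[0,-0.017,0],0,0],[[0,-0.018,0],0,0],[[0,0,0],0,0]]'

```text
t: 14.15
tcp_pos: [627.2, -182.7, 231.8]
tcp_rot: [0.541, -0.54, 0.455, -0.458]
ft_force: [-0.6, -0.8, -0.8]
finger_gap: 17.7
```

```bash
python3 - <<'E'
from h import *
st()
plan([(616,-36.4,228,9.65)])
save('scene','scene7');
a=cv2.imread('pics/scene7.png')[120:260,200:400]
cv2.imwrite('pics/c7.png',np.vstack([cv2.resize(x,None,fx=3,fy=3,interpolation=cv2.INTER_CUBIC) for x in (a,)]))
E
```

```text
t 14.15 [ 627.2 -182.7  231.8] yaw 9.62 tilt 0.2289 case [  75.3 -459.3] F [-0.6 -0.8 -0.8] gap 17.7
turn -0.004  shift mm dx -146.1 dy 3.8 dz 13.5  |147|
```

View pics/c7.png

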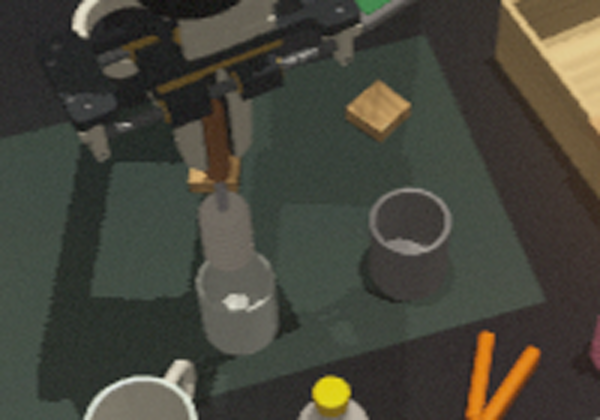

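Cup still stands, brush out and vertical. Back to the pot.

Emit:
send_rows --plan '[[[-0.0243,0,0.0023],0,0],[[-0.0243,0,0.0023],0,0],[[-0.0243,0,0.0023],0,0],[[-0.0243,0,0.0023],0,0],[[-0.0243,0,0.0023],0,0],[[-0.0245,0,0.0023],0,0],[[0,0,0],0,0],[[0,0,0],0,0],[[0,0,0],0,0]]'

```text
t: 15.1
tcp_pos: [615.0, -36.8, 227.9]
tcp_rot: [-0.54, 0.54, -0.457, 0.456]
ft_force: [0.0, 0.4, 0.3]
finger_gap: 17.4
```

```bash
python3 - <<'E'
from h import *
st()
plan([(616,-36.6,135,9.65)])
E
```

```text
t 15.10 [615.  -36.8 227.9] yaw 9.59 tilt 0.0598 case [  87.7 -313.5] F [0.  0.4 0.3] gap 17.4
turn -0.008  shift mm dx -0.0 dy 92.9 dz 1.1  |93|
```

Emit:
send_rows --plan '[[[0,0.015,0.001],0,0],[[0,0.015,0],0,0],[[0,0.015,0],0,0],[[0,0.015,0],0,0],[[0,0.015,0],0,0],[[0,0.012,0],0,0],[[0,0.004,0],0,0],[[0,0,0],0,0],[[0,0,0],0,0]]'

```text
t: 16.0
tcp_pos: [616.7, -35.9, 138.3]
tcp_rot: [0.54, -0.54, 0.456, -0.457]
ft_force: [0.2, -0.4, -0.8]
finger_gap: 17.2
```

```bash
python3 - <<'E'
from h import *
st()
E
```

```text
t 16.00 [616.7 -35.9 138.3] yaw 9.62 tilt 0.0600 case [  89.5 -312.8] F [ 0.2 -0.4 -0.8] gap 17.2
```

Emit:
send_rows --plan '[[[0,0.003,0],0,0],[[0,0.001,0],0,0],[[0,0.001,0],0,0],[[0,0,0],0,0],[[0,0,0],0,0]]'

```text
t: 16.5
tcp_pos: [616.2, -35.8, 132.7]
tcp_rot: [0.54, -0.54, 0.456, -0.456]
ft_force: [-0.6, -0.8, -0.0]
finger_gap: 17.2
```

Emit:
send_rows --plan '[[[0,0,0],0,0.4],[[0,0,0],0,0.5],[[0,0,0],0,0.5],[[0,0,0],0,0.5],[[0,-0.02,0],0,0.5],[[0,-0.03,0],0,0.5],[[0,-0.04,0],0,0.5],[[0,0,0],0,1]]'

```text
t: 17.3
tcp_pos: [619.5, -36.3, 230.1]
tcp_rot: [0.542, -0.538, 0.453, -0.46]
ft_force: [0.7, -1.3, 0.2]
finger_gap: 50.5
```

```bash
python3 - <<'E'
from h import *
st()
save('scene','scene8');save('wrist','wrist8')
a=cv2.imread('pics/scene8.png')[120:260,200:400]
b=cv2.imread('pics/wrist8.png')
cv2.imwrite('pics/c8.png',np.vstack([cv2.resize(x,(571,400) if i==0 else (571,357),interpolation=cv2.INTER_CUBIC)[:300] for i,x in enumerate((a,b))]))
plan([(625.2,-182.2,222,9.65),(625.2,-182.2,30,9.65)])
E
```

```text
t 17.30 [619.5 -36.3 230.1] yaw 9.62 tilt 0.6145 case [  92.2 -313.7] F [ 0.7 -1.3  0.2] gap 50.5
turn -0.004  shift mm dx 145.5 dy 2.4 dz -16.6  |146|
turn 0.000  shift mm dx 0.0 dy 192.0 dz 0.0  |192|
```

View pics/c8.png

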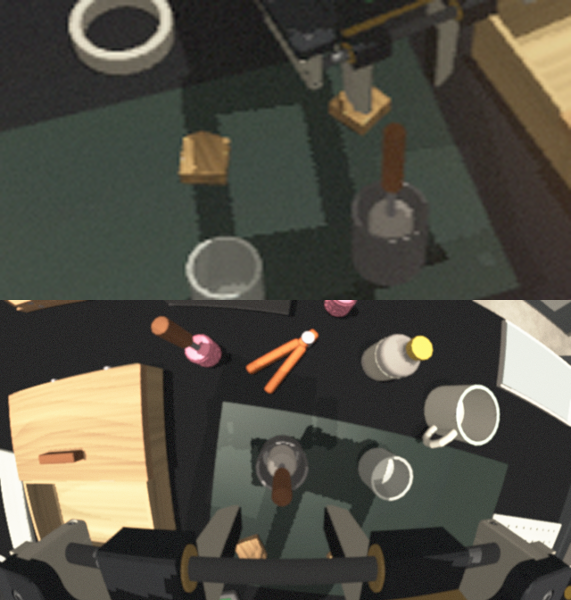

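Brush stands back in its pot (crop (395,180)). Cup next.

Emit:
send_rows --plan '[[[0.0243,0,-0.0027],0,1],[[0.0243,0,-0.0027],0,1],[[0.0243,0,-0.0027],0,1],[[0.0243,0,-0.0027],0,1],[[0.0243,0,-0.0027],0,1],[[0.0243,0,-0.0027],0,1],[[0,0.03,0],0,1],[[0,0.03,0],0,1],[[0,0.03,0],0,1],[[0,0.02,0],0,1],[[0,0,0],0,1],[[0,0,0],0,1]]'

```text
t: 18.6
tcp_pos: [623.7, -182.0, 111.5]
tcp_rot: [-0.54, 0.54, -0.457, 0.455]
ft_force: [1.0, 0.5, 1.4]
finger_gap: 92.7
```

```bash
python3 - <<'E'
from h import *
st()
save('wrist','wrist9')
plan([(625.2,-182.2,36,9.65)])
E
```

```text
t 18.60 [ 623.7 -182.   111.5] yaw 9.62 tilt 0.1452 case [  72. -458.] F [1.  0.5 1.4] gap 92.7
turn -0.004  shift mm dx -0.1 dy 77.1 dz 0.5  |77|
```

View pics/wrist9.png

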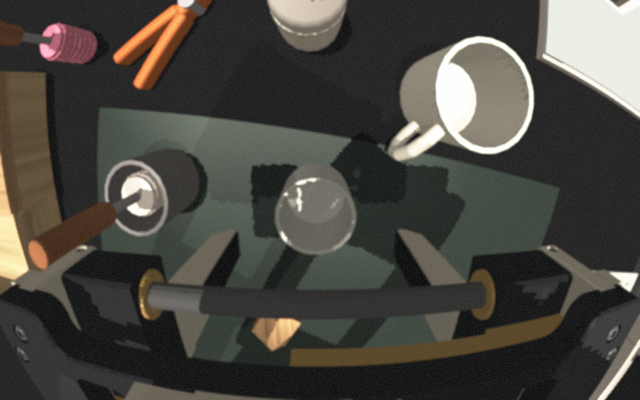

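Cup centred between the fingers (315,215). Descend and grip.

Emit:
send_rows --plan '[[[0,0.02,0.001],0,1],[[0,0.02,0],0,1],[[0,0.02,0],0,1],[[0,0.012,0],0,1],[[0,0.003,0],0,1],[[0,0,0],0,1],[[0,0,0],0,0.5],[[0,0,0],0,0.5],[[0,0,0],0,0.4],[[0,0,0],0,0.3],[[0,0,0],0,0.3],[[0,0,0],0,0.3]]'

```text
t: 19.85
tcp_pos: [625.8, -182.0, 38.0]
tcp_rot: [0.54, -0.54, 0.456, -0.456]
ft_force: [-0.1, 1.5, 2.4]
finger_gap: 60.2
```

Emit:
send_rows --plan '[[[0,0,0],0,0],[[0,0,0],0,0],[[0,0,0],0,0]]'

```text
t: 20.15
tcp_pos: [625.8, -182.0, 38.0]
tcp_rot: [0.54, -0.54, 0.456, -0.456]
ft_force: [-1.5, 0.7, 4.5]
finger_gap: 60.4
```

```bash
python3 - <<'E'
from h import *
st()
p=pose()[1]
# pyramids re-measured later
plan([(p[0],p[1],p[2]+150,9.65),(*case2w(0,68),p[2]+150,9.65),(*case2w(0,68),p[2]+6,9.65)])
E
```

```text
t 20.15 [ 625.8 -182.    38. ] yaw 9.62 tilt 0.0218 case [  74.  -458.4] F [-1.5  0.7  4.5] gap 60.4
turn -0.004  shift mm dx 0.0 dy -150.0 dz 0.0  |150|
turn 0.000  shift mm dx -526.4 dy -0.0 dz -74.0  |532|
turn 0.000  shift mm dx 0.0 dy 144.0 dz 0.0  |144|
```

Emit:
send_rows --plan '[[[0,-0.02,0],0,0],[[0,-0.03,0],0,0],[[0,-0.035,0],0,0],[[0,-0.035,0],0,0],[[0,-0.03,-0.01],0,0],[[0,-0.03,-0.015],0,0],[[0,-0.02,-0.015],0,0],[[0,0,-0.017],0,0],[[0,0,-0.017],0,0],[[0,0,0],0,0],[[0,0,0],0,0]]'

```text
t: 21.25
tcp_pos: [552.5, -194.5, 237.0]
tcp_rot: [-0.54, 0.54, -0.457, 0.456]
ft_force: [0.7, 0.2, -2.5]
finger_gap: 59.9
```

```bash
python3 - <<'E'
from h import *
st()
plan([(*case2w(0,68),pose()[1][2],9.65)])
save('scene','scene10')
a=cv2.imread('pics/scene10.png')
cv2.imwrite('pics/c10.png',a)
E
```

```text
t 21.25 [ 552.5 -194.5  237. ] yaw 9.58 tilt 0.0318 case [-3.000e-01 -4.585e+02] F [ 0.7  0.2 -2.5] gap 59.9
turn -0.008  shift mm dx -526.5 dy -0.0 dz 0.3  |526|
```

View pics/c10.png

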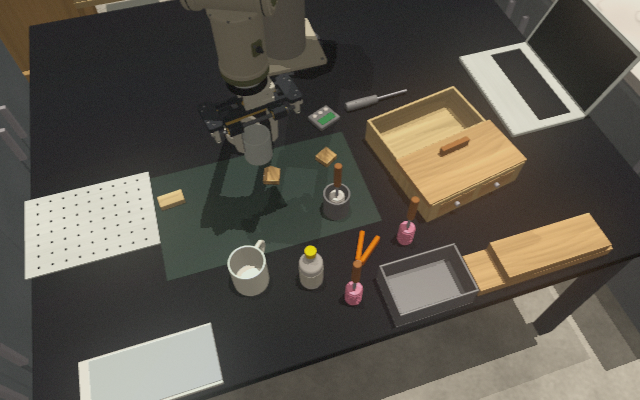

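Cup held at (258,148). Carry to the compartment.

Emit:
send_rows --plan '[[[-0.044,0,0],0,0],[[-0.044,0,0],0,0],[[-0.044,0,0],0,0],[[-0.044,0,0],0,0],[[-0.044,0,0],0,0],[[-0.044,0,0],0,0],[[-0.044,0,0],0,0],[[-0.044,0,0],0,0],[[-0.044,0,0],0,0],[[-0.044,0,0],0,0],[[-0.044,0,0],0,0],[[-0.0425,0,0],0,0]]'

```text
t: 22.5
tcp_pos: [464.2, 327.2, 237.2]
tcp_rot: [-0.54, 0.54, -0.456, 0.456]
ft_force: [1.7, -0.1, -2.4]
finger_gap: 60.3
```

Emit:
send_rows --plan '[[[0,0,0],0,0],[[0,0,0],0,0]]'

```text
t: 22.7
tcp_pos: [464.3, 325.9, 236.9]
tcp_rot: [-0.54, 0.541, -0.456, 0.456]
ft_force: [-0.2, -0.4, -2.4]
finger_gap: 60.0
```

```bash
python3 - <<'E'
from h import *
st()
plan([(*case2w(0,68),45,9.65)])
save('scene','scene11'); save('wrist','wrist11')
a=cv2.imread('pics/scene11.png')[60:230,330:550]; b=cv2.imread('pics/wrist11.png')
cv2.imwrite('pics/c11.png',np.vstack([cv2.resize(x,(440,340) if i==0 else (440,275)) for i,x in enumerate((a,b))])[:600])
E
```

```text
t 22.70 [464.3 325.9 236.9] yaw 9.78 tilt 0.0696 case [-0.1 69.4] F [-0.2 -0.4 -2.4] gap 60.0
turn 0.016  shift mm dx 1.4 dy 191.9 dz 0.1  |192|
```

View pics/c11.png

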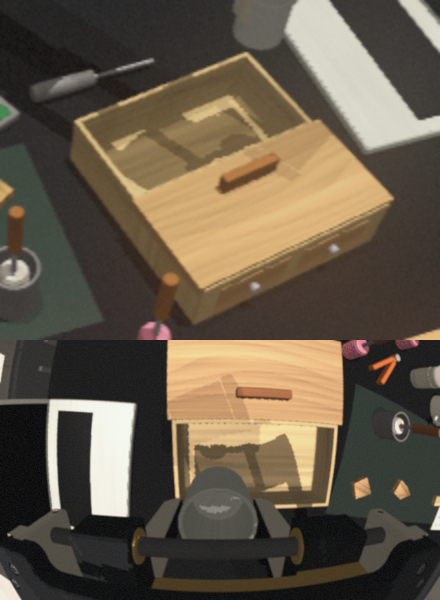

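Emit:
send_rows --plan '[[[0.001,0.03,0],0,0],[[0,0.03,0],0,0],[[0,0.03,0],0,0],[[0,0.03,0],0,0],[[0,0.03,0],0,0],[[0,0.025,0],0,0],[[0,0.01,0],0,0],[[0,0,0],0,0],[[0,0,0],0,0]]'

```text
t: 23.7
tcp_pos: [465.9, 323.5, 54.0]
tcp_rot: [0.54, -0.539, 0.456, -0.457]
ft_force: [-0.5, 0.7, -3.0]
finger_gap: 60.4
```

```bash
python3 - <<'E'
from h import *
st()
E
```

```text
t 23.70 [465.9 323.5  54. ] yaw 9.57 tilt 0.0894 case [ 1.1 66.8] F [-0.5  0.7 -3. ] gap 60.4
```

Emit:
send_rows --plan '[[[0,0.005,0],0,0],[[0,0.002,0],0,0],[[0,0.001,0],0,0],[[0,0.001,0],0,0],[[0,0,0],0,0],[[0,0,0],0,0]]'

```text
t: 24.3
tcp_pos: [465.1, 323.8, 44.0]
tcp_rot: [0.54, -0.54, 0.456, -0.456]
ft_force: [-0.6, -0.5, -0.2]
finger_gap: 60.3
```

Contact (weight gone). Release with a limited opening and rise, to z ≈ 240.

Emit:
send_rows --plan '[[[0,0,0],0,0.8],[[0,0,0],0,0.8],[[0,0,0],0,0.8],[[0,0,0],0,0.8],[[0,-0.02,0],0,0.8],[[0,-0.03,0],0,0.8],[[0,-0.035,0],0,0.8],[[0,-0.04,0],0,0.8],[[0,-0.04,0],0,0.8],[[0,-0.03,0],0,0.8]]'

```text
t: 25.3
tcp_pos: [465.4, 324.0, 241.8]
tcp_rot: [0.541, -0.539, 0.456, -0.457]
ft_force: [0.8, 0.5, 0.3]
finger_gap: 74.3
```

```bash
cat > pyr.py <<'E'
from h import *
import sys
def run(tag,box):
    for n in ('top','scene'):
        save(n,n+tag); z=load(n+tag); C=cloud(z); hsv=cv2.cvtColor(z['p'],cv2.COLOR_RGB2HSV)
        m=(C[...,2]>9)&(C[...,2]<60)&(z['d']>0)&(C[...,0]>box[0])&(C[...,0]<box[1])&(C[...,1]>box[2])&(C[...,1]<box[3])&(hsv[...,1]>70)
        k,l,sta,ce=cv2.connectedComponentsWithStats(m.astype(np.uint8))
        for i in range(1,k):
            if sta[i,4]<60: continue
            q=C[l==i]; a=q[q[:,2]>40]; r=cv2.minAreaRect(q[(q[:,2]>13)&(q[:,2]<30)][:,:2].astype(np.float32))
            print(n,ce[i].round(),sta[i,4],'apex',a.mean(0).round(1) if len(a) else None,'rect',np.round(r[0],1),np.round(r[1],1),round(r[2],1))
E
python3 - <<'E'
from pyr import *
st()
run('12',(380,580,-440,100))
E
```

```text
t 25.30 [465.4 324.  241.8] yaw 9.62 tilt 0.1649 case [ 0.6 67.3] F [0.8 0.5 0.3] gap 74.3
top [342. 265.] 195 apex [ 474.1 -162.4   44.3] rect [ 474.7 -162.7] [39.3 39.9] 70.4
top [428. 267.] 232 apex None rect [ 469.3 -412.9] [33.5 55.3] 5.6
top [289. 271.] 199 apex [458.4 -12.1  44.6] rect [458.2 -11.6] [39.5 39.7] 31.2
scene [325. 156.] 219 apex [462.3 -14.4  45.2] rect [470.8 -16. ] [52.3 28.1] 74.3
scene [271. 174.] 247 apex [ 477.6 -163.9   44. ] rect [ 478.6 -164.6] [40.  38.5] 68.2
scene [171. 198.] 290 apex None rect [ 471.9 -414.4] [38.2 53.7] 7.4
```

View pics/scene12.png

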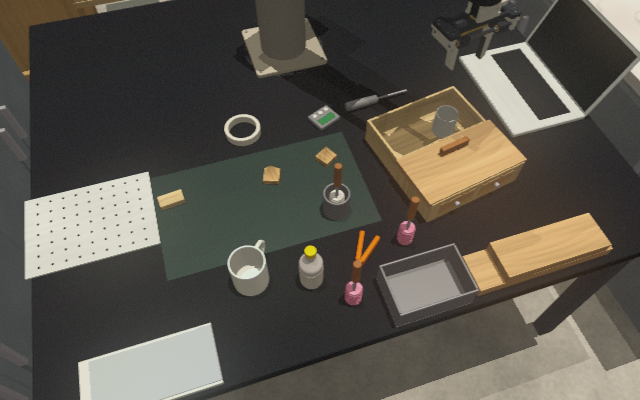

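```bash
python3 - <<'E'
from h import *
plan([(460.3,-13,150,9.65),(460.3,-13,150,31),(460.3,-13,3,31)])
E
```

```text
turn -0.004  shift mm dx 332.1 dy 94.9 dz -63.5  |351|
turn -2.669  shift mm dx 0.0 dy -0.0 dz 0.0  |0|
turn 0.000  shift mm dx 0.0 dy 147.0 dz 0.0  |147|
```

Emit:
send_rows --plan '[[[0.0415,0,-0.0079],0,1],[[0.0415,0,-0.0079],0,1],[[0.0415,0,-0.0079],0,1],[[0.0415,0,-0.0079],0,1],[[0.0415,0.015,-0.0079],0,1],[[0.0415,0.025,-0.0079],0,1],[[0.0415,0.025,-0.0079],0,1],[[0.0415,0.025,-0.0079],0,1],[[0,0,0],-0.89,1],[[0,0,0],-0.89,1],[[0,0,0],-0.89,1],[[0,0,0],0,1]]'

```text
t: 26.6
tcp_pos: [457.5, -14.4, 147.8]
tcp_rot: [-0.616, 0.616, -0.348, 0.347]
ft_force: [0.2, 0.3, -0.1]
finger_gap: 93.1
```

```bash
python3 - <<'E'
from h import *
st()
plan([(460.3,-13,40,31),(460.3,-13,3,31)])
save('wrist','wrist13')
E
```

```text
t 26.60 [457.5 -14.4 147.8] yaw 31.07 tilt 0.0633 case [ -63.8 -264.9] F [ 0.2  0.3 -0.1] gap 93.1
turn 0.008  shift mm dx 0.3 dy 107.8 dz 3.1  |108|
turn 0.000  shift mm dx 0.0 dy 37.0 dz 0.0  |37|
```

View pics/wrist13.png

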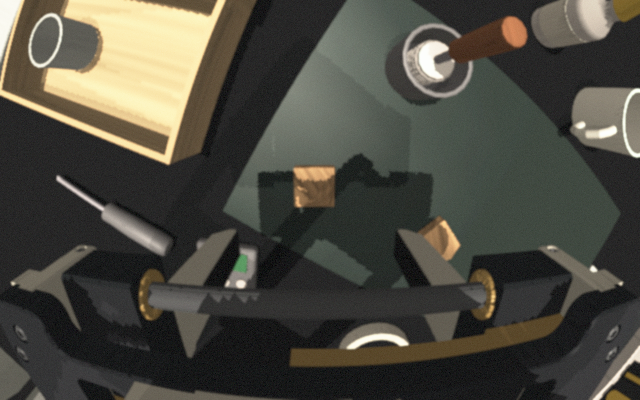

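Pyramid square with the jaws and centred at (314,187).

Emit:
send_rows --plan '[[[0,0.027,0.002],0,1],[[0,0.027,0.001],0,1],[[0,0.027,0],0,1],[[0,0.027,0],0,1],[[0,0.02,0],0,1],[[0,0.01,0],0,1],[[0,0,0],0,1],[[0,0,0],0,1]]'

```text
t: 27.45
tcp_pos: [461.1, -12.7, 11.3]
tcp_rot: [0.615, -0.615, 0.348, -0.349]
ft_force: [0.5, 0.2, 0.5]
finger_gap: 93.4
```

```bash
python3 - <<'E'
from h import *
st()
plan([(460.3,-13,3,31)])
E
```

```text
t 27.45 [461.1 -12.7  11.3] yaw 30.92 tilt 0.0388 case [ -60.  -263.9] F [0.5 0.2 0.5] gap 93.4
turn -0.010  shift mm dx -0.1 dy 8.3 dz -0.8  |8|
```

Emit:
send_rows --plan '[[[0,0.006,0],0,1],[[0,0.002,0],0,1],[[0,0,0],0,0.6],[[0,0,0],0,0.5],[[0,0,0],0,0.3],[[0,0,0],0,0.2],[[0,0,0],0,0.2],[[0,0,0],0,0.2],[[0,0,0],0,0],[[0,0,0],0,0],[[0,0,0],0,0]]'

```text
t: 28.55
tcp_pos: [460.5, -12.7, 2.6]
tcp_rot: [0.615, -0.615, 0.348, -0.348]
ft_force: [-0.3, 0.3, -0.2]
finger_gap: 39.8
```

```bash
python3 - <<'E'
from h import *
st()
p=pose()[1]
plan([(*case2w(-30,-75),p[2]+140,31),(*case2w(-30,-75),p[2]+6,9.65)])
E
```

```text
t 28.55 [460.5 -12.7   2.6] yaw 30.98 tilt 0.0047 case [ -60.5 -263.8] F [-0.3  0.3 -0.2] gap 39.8
turn -0.003  shift mm dx -164.7 dy -140.0 dz 97.2  |237|
turn 2.669  shift mm dx 0.0 dy 134.0 dz 0.0  |134|
```

Emit:
send_rows --plan '[[[0,-0.02,0],0,0],[[0,-0.04,0],0,0],[[0,-0.04,0],0,0],[[0,-0.04,0],0,0],[[-0.033,0,0.0194],0,0],[[-0.033,0,0.0194],0,0],[[-0.033,0,0.0194],0,0],[[-0.033,0,0.0194],0,0],[[-0.033,0,0.0194],0,0],[[0,0,0],0.89,0],[[0,0,0],0.89,0],[[0,0,0],0.89,0]]'

```text
t: 29.75
tcp_pos: [458.5, 179.2, 142.4]
tcp_rot: [-0.539, 0.539, -0.457, 0.457]
ft_force: [-0.1, -0.0, -0.6]
finger_gap: 39.8
```

Emit:
send_rows --plan '[[[0,0,0],0,0],[[0,0,0],0,0]]'

```text
t: 29.95
tcp_pos: [458.7, 178.6, 142.5]
tcp_rot: [-0.541, 0.541, -0.455, 0.455]
ft_force: [-0.4, 0.1, -1.4]
finger_gap: 39.9
```

```bash
python3 - <<'E'
from h import *
st()
plan([(*case2w(-30,-75),9,9.65)])
save('wrist','wrist14')
E
```

```text
t 29.95 [458.7 178.6 142.5] yaw 9.83 tilt 0.0153 case [-30.3 -74.9] F [-0.4  0.1 -1.4] gap 39.9
turn 0.022  shift mm dx 0.1 dy 133.5 dz 0.3  |134|
```

View pics/wrist14.png

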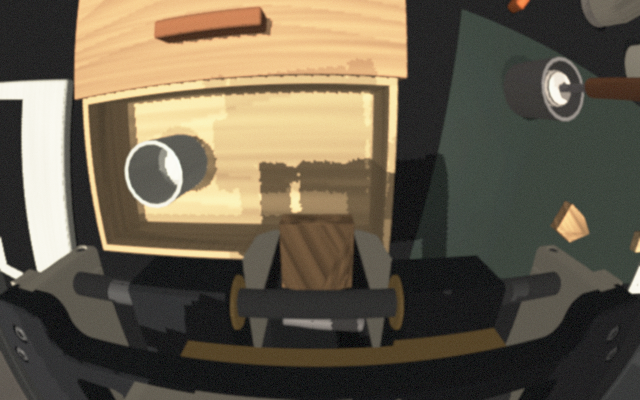

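Emit:
send_rows --plan '[[[0,0.03,0],0,0],[[0,0.03,0],0,0],[[0,0.03,0],0,0],[[0,0.025,0],0,0],[[0,0.01,0],0,0],[[0,0,0],0,0],[[0,0,0],0,0]]'

```text
t: 30.7
tcp_pos: [459.6, 178.8, 18.7]
tcp_rot: [0.541, -0.54, 0.456, -0.456]
ft_force: [0.3, -0.4, -0.6]
finger_gap: 39.8
```

```bash
python3 - <<'E'
from h import *
st()
E
```

```text
t 30.70 [459.6 178.8  18.7] yaw 9.66 tilt 0.0666 case [-29.4 -74.8] F [ 0.3 -0.4 -0.6] gap 39.8
```

Target z ≈ 8.6.

Emit:
send_rows --plan '[[[0,0.006,0],0,0],[[0,0.002,0],0,0],[[0,0.001,0],0,0],[[0,0,0],0,0],[[0,0,0],0,0]]'

```text
t: 31.2
tcp_pos: [458.9, 178.7, 8.8]
tcp_rot: [0.54, -0.54, 0.456, -0.456]
ft_force: [0.1, -0.6, 0.4]
finger_gap: 40.0
```

Emit:
send_rows --plan '[[[0,0,0],0,0.58],[[0,0,0],0,0.58],[[0,0,0],0,0.58],[[0,0,0],0,0.58],[[0,-0.015,0],0,0.58],[[0,-0.03,0],0,0.58],[[0,-0.035,0],0,0.58],[[0,-0.035,0],0,0.58],[[0,-0.03,0],0,0.58],[[0,0,0],0,0.58]]'

```text
t: 32.2
tcp_pos: [461.9, 179.5, 159.1]
tcp_rot: [0.543, -0.538, 0.455, -0.458]
ft_force: [0.7, 1.1, -0.0]
finger_gap: 54.5
```

```bash
python3 - <<'E'
from pyr import *
st()
run('15',(330,620,-440,100))
a=cv2.imread('pics/scene15.png')[60:230,330:550]
cv2.imwrite('pics/c15.png',cv2.resize(a,None,fx=3,fy=3))
plan([(476,-163,150,9.65),(476,-163,150,-20),(476,-163,3,-20)])
E
```

```text
t 32.20 [461.9 179.5 159.1] yaw 9.62 tilt 0.4990 case [-27.  -74.5] F [ 0.7  1.1 -0. ] gap 54.5
top [342. 265.] 198 apex [ 475.2 -161.8   44.1] rect [ 474.7 -162.5] [38.9 40. ] 69.8
top [428. 267.] 227 apex None rect [ 469.4 -413.4] [33.5 55.5] 5.6
scene [325. 119.] 92 apex None rect [337.7  29.2] [23.  48.2] 23.0
scene [271. 174.] 243 apex [ 478.2 -164.4   44.2] rect [ 477.8 -164.4] [40.6 37.9] 71.0
scene [171. 198.] 287 apex None rect [ 470.3 -413.9] [38.6 52.3] 3.8
turn -0.004  shift mm dx 339.8 dy 4.3 dz -40.9  |342|
turn 3.706  shift mm dx -0.0 dy -0.0 dz 0.0  |0|
turn 0.000  shift mm dx -0.0 dy 147.0 dz 0.0  |147|
```

View pics/c15.png

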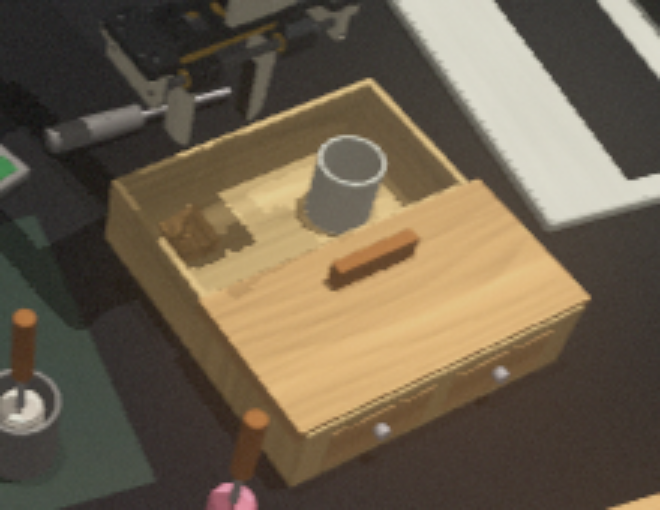

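View pics/scene15.png

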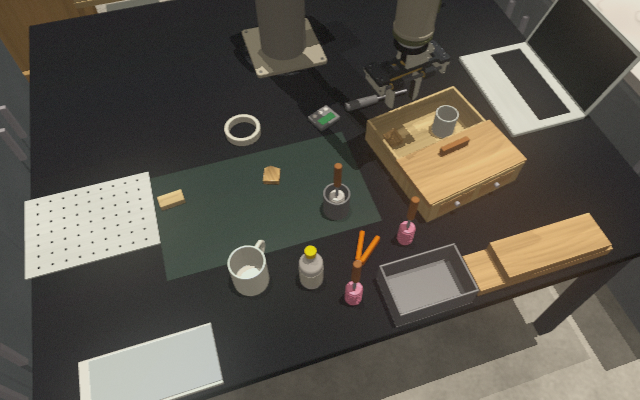

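Cup and first pyramid stand inside ((350,180), (188,230) in the crop). Second pyramid next.

Emit:
send_rows --plan '[[[0.0425,0,-0.0051],0,1],[[0.0425,0,-0.0051],0,1],[[0.0425,0,-0.0051],0,1],[[0.0425,0,-0.0051],0,1],[[0.0425,0,-0.0051],0,1],[[0.0425,0,-0.0051],0,1],[[0.0425,0,-0.0051],0,1],[[0.0425,0,-0.0051],0,1],[[0,0,0],0.93,1],[[0,0,0],0.93,1],[[0,0,0],0.93,1],[[0,0,0],0.92,1]]'

```text
t: 33.5
tcp_pos: [474.1, -163.0, 151.3]
tcp_rot: [0.403, -0.404, 0.582, -0.579]
ft_force: [-0.3, -0.5, -0.4]
finger_gap: 92.7
```

Emit:
send_rows --plan '[[[0,0,0],0,1],[[0,0,0],0,1]]'

```text
t: 33.7
tcp_pos: [474.6, -163.0, 152.2]
tcp_rot: [0.406, -0.407, 0.579, -0.578]
ft_force: [-0.8, -0.3, -0.2]
finger_gap: 93.1
```

```bash
python3 - <<'E'
from h import *
st()
plan([(476.5,-163.2,11,-20)])
save('wrist','wrist16')
E
```

```text
t 33.70 [ 474.6 -163.   152.2] yaw -19.84 tilt 0.1396 case [ -71.9 -414.3] F [-0.8 -0.3 -0.2] gap 93.1
turn 0.020  shift mm dx -0.5 dy 141.2 dz 1.9  |141|
```

View pics/wrist16.png

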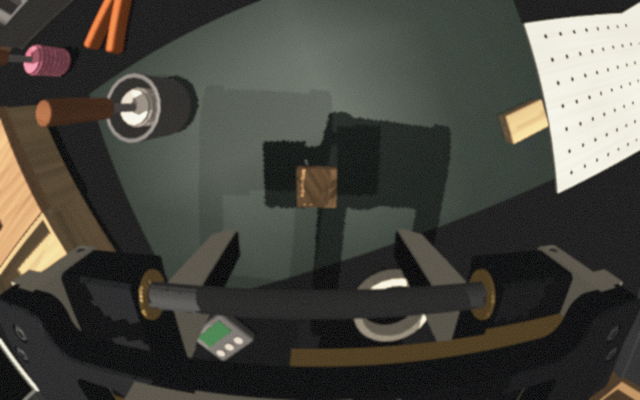

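Pyramid square and centred at (317,187). Descend and grip.

Emit:
send_rows --plan '[[[0,0.028,0.001],0,1],[[0,0.028,0],0,1],[[0,0.028,0],0,1],[[0,0.028,0],0,1],[[0,0.02,0],0,1],[[0,0.01,0],0,1],[[0,0,0],0,1],[[0,0,0],0,1]]'

```text
t: 34.55
tcp_pos: [476.8, -163.9, 12.3]
tcp_rot: [-0.406, 0.405, -0.579, 0.579]
ft_force: [-0.5, -0.7, -0.1]
finger_gap: 93.0
```

```bash
python3 - <<'E'
from h import *
st()
E
```

```text
t 34.55 [ 476.8 -163.9   12.3] yaw -20.01 tilt 0.0409 case [ -69.9 -415.6] F [-0.5 -0.7 -0.1] gap 93.0
```

Emit:
send_rows --plan '[[[0,0.006,0],0,1],[[0,0.0025,0],0,1],[[0,0,0],0,0.6],[[0,0,0],0,0.5],[[0,0,0],0,0.3],[[0,0,0],0,0.2],[[0,0,0],0,0.2],[[0,0,0],0,0.2],[[0,0,0],0,0],[[0,0,0],0,0],[[0,0,0],0,0]]'

```text
t: 35.65
tcp_pos: [476.3, -163.7, 3.1]
tcp_rot: [-0.405, 0.405, -0.579, 0.579]
ft_force: [0.3, 0.4, 0.1]
finger_gap: 39.7
```

```bash
python3 - <<'E'
from h import *
st()
p=pose()[1]
plan([(p[0],p[1],p[2]+150,9.65),(*case2w(25,-12),p[2]+150,9.65),(*case2w(25,-12),p[2]+6,9.65)])
E
```

```text
t 35.65 [ 476.3 -163.7    3.1] yaw -20.06 tilt 0.0040 case [ -70.3 -415.3] F [0.3 0.4 0.1] gap 39.7
turn -3.714  shift mm dx 0.0 dy -150.0 dz 0.0  |150|
turn 0.000  shift mm dx -403.3 dy -0.0 dz 95.3  |414|
turn 0.000  shift mm dx 0.0 dy 144.0 dz 0.0  |144|
```

Emit:
send_rows --plan '[[[0,-0.02,0],0,0],[[0,-0.04,0],0,0],[[0,-0.045,0],0,0],[[0,-0.045,0],0,0],[[0,0,0],-0.93,0],[[0,0,0],-0.93,0],[[0,0,0],-0.93,0],[[0,0,0],-0.924,0],[[0,0,0],0,0]]'

```text
t: 36.55
tcp_pos: [476.2, -163.7, 153.0]
tcp_rot: [-0.541, 0.541, -0.456, 0.456]
ft_force: [-0.3, -0.5, -0.9]
finger_gap: 39.5
```

Emit:
send_rows --plan '[[[-0.0403,0,0.0095],0,0],[[-0.0403,0,0.0095],0,0],[[-0.0403,0,0.0095],0,0],[[-0.0403,0,0.0095],0,0],[[-0.0403,0,0.0095],0,0],[[-0.0403,0,0.0095],0,0],[[-0.0403,0,0.0095],0,0],[[-0.0403,0,0.0095],0,0],[[-0.0403,0,0.0095],0,0],[[-0.0403,0,0.0095],0,0],[[0,0,0],0,0],[[0,0,0],0,0]]'

```text
t: 37.75
tcp_pos: [502.0, 250.2, 152.7]
tcp_rot: [-0.54, 0.54, -0.456, 0.456]
ft_force: [-0.0, -0.5, -0.3]
finger_gap: 39.4
```

```bash
python3 - <<'E'
from h import *
st()
plan([(*case2w(25,-12),9.1,9.65)])
save('wrist','wrist17')
E
```

```text
t 37.75 [502.  250.2 152.7] yaw 9.60 tilt 0.0553 case [ 24.4 -11.5] F [-0.  -0.5 -0.3] gap 39.4
turn -0.006  shift mm dx 0.5 dy 143.6 dz 0.6  |144|
```

View pics/wrist17.png

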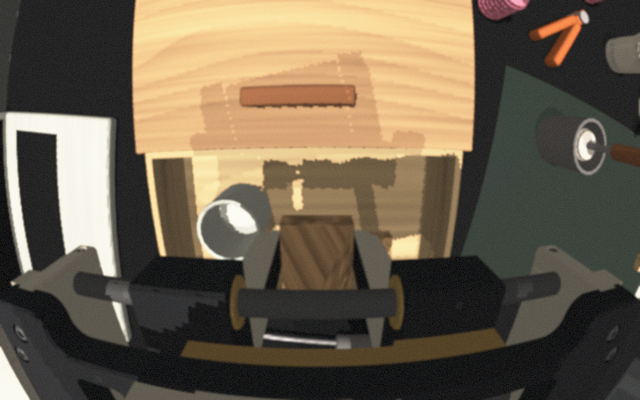

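Emit:
send_rows --plan '[[[0,0.03,0],0,0],[[0,0.03,0],0,0],[[0,0.03,0],0,0],[[0,0.025,0],0,0],[[0,0.015,0],0,0],[[0,0.006,0],0,0],[[0,0,0],0,0],[[0,0,0],0,0]]'

```text
t: 38.6
tcp_pos: [503.5, 249.6, 18.5]
tcp_rot: [0.541, -0.54, 0.456, -0.457]
ft_force: [0.4, 1.0, 0.1]
finger_gap: 39.5
```

```bash
python3 - <<'E'
from h import *
st()
E
```

```text
t 38.60 [503.5 249.6  18.5] yaw 9.61 tilt 0.1139 case [ 25.8 -12.4] F [0.4 1.  0.1] gap 39.5
```

Emit:
send_rows --plan '[[[0,0.006,0],0,0],[[0,0.002,0],0,0],[[0,0,0],0,0],[[0,0,0],0,0]]'

```text
t: 39.0
tcp_pos: [502.5, 249.6, 9.3]
tcp_rot: [0.54, -0.54, 0.456, -0.456]
ft_force: [-0.2, 0.5, -0.9]
finger_gap: 39.6
```

Emit:
send_rows --plan '[[[0,0.0005,0],0,0],[[0,0,0],0,0.56],[[0,0,0],0,0.56],[[0,0,0],0,0.56],[[0,0,0],0,0.56],[[0,-0.015,0],0,0.56],[[0,-0.03,0],0,0.56],[[0,-0.035,0],0,0.56],[[0,-0.04,0],0,0.56],[[0,-0.04,0],0,0.3],[[0,-0.03,0],0,0.1],[[0,0,0],0,0]]'

```text
t: 40.2
tcp_pos: [505.5, 250.7, 206.2]
tcp_rot: [0.544, -0.537, 0.454, -0.458]
ft_force: [0.2, 0.0, 0.8]
finger_gap: 32.9
```

```bash
python3 - <<'E'
from h import *
st()
save('scene','scene18')
a=cv2.imread('pics/scene18.png')[60:230,330:550]
cv2.imwrite('pics/c18.png',cv2.resize(a,None,fx=3,fy=3))
plan([(*case2w(142,0),200,9.65),(*case2w(142,0),92,9.65),(*case2w(-18,0),92,9.65)])
E
```

```text
t 40.20 [505.5 250.7 206.2] yaw 9.65 tilt 0.6163 case [ 27.9 -11.6] F [0.2 0.  0.8] gap 32.9
turn 0.000  shift mm dx -11.9 dy 3.0 dz 115.4  |116|
turn 0.000  shift mm dx 0.0 dy 108.0 dz 0.0  |108|
turn 0.000  shift mm dx -0.0 dy -0.0 dz -160.0  |160|
```

View pics/c18.png

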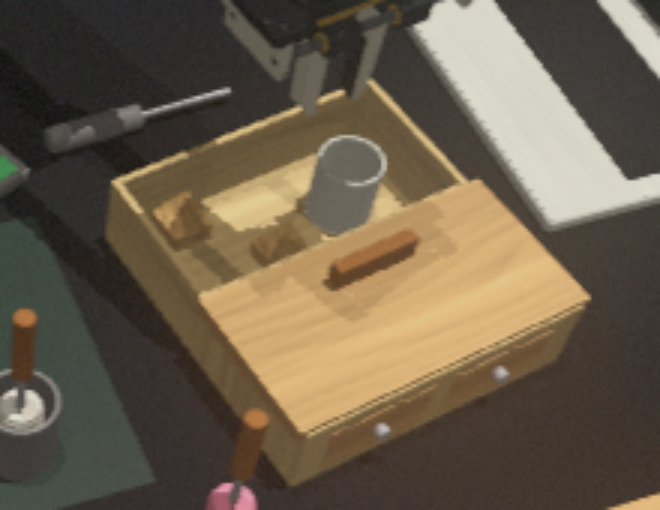

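View pics/scene18.png

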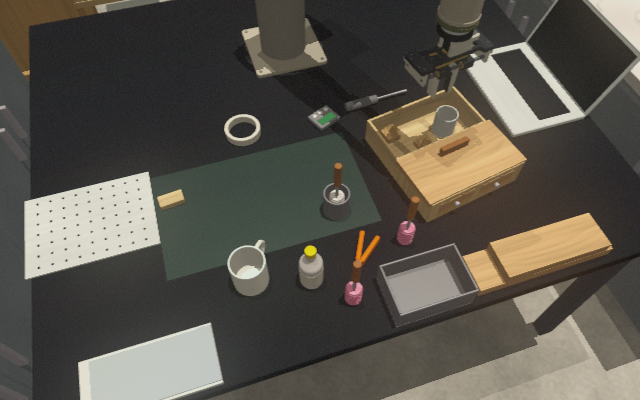

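Both pyramids and cup upright in the compartment; no other pyramids on the table. Go behind the bar.

Emit:
send_rows --plan '[[[-0.004,0,0.039],0,0],[[-0.004,0,0.039],0,0],[[-0.004,0,0.039],0,0],[[0,0,0],0,0],[[0,0,0],0,0]]'

```text
t: 40.75
tcp_pos: [614.9, 280.5, 195.8]
tcp_rot: [-0.539, 0.542, -0.457, 0.455]
ft_force: [0.1, -0.1, 0.4]
finger_gap: 0.8
```

```bash
python3 - <<'E'
from h import *
st()
for n in ('scene','top'):
    save(n,n+'19'); z=load(n+'19'); C=cloud(z); P=C[z['d']>0]
    Q=np.c_[np.array([w2case(p) for p in P]),P[:,2]]
    Q=Q[(abs(Q[:,0])<62)&(abs(Q[:,1])<125)]
    c=Q[(Q[:,2]>68)&(Q[:,2]<76)&(Q[:,1]>20)]; print('rim',len(c),cv2.minEnclosingCircle(c[:,:2].astype(np.float32)) if len(c) else 0,np.median(c[:,2]))
    for y0,y1 in ((-110,-45),(-42,20)):
        a=Q[(Q[:,2]>46)&(Q[:,2]<62)&(Q[:,1]>y0)&(Q[:,1]<y1)]; print('apex',len(a),a.mean(0).round(1) if len(a) else '', a.max(0) if len(a) else '')
plan([(*case2w(145,0),92,9.65)])
cv2.imwrite('pics/c19.png',cv2.resize(cv2.imread('pics/top19.png')[160:320,110:270],None,fx=3.5,fy=3.5))
E
```

```text
t 40.75 [614.9 280.5 195.8] yaw 9.63 tilt 0.2656 case [140.8  -0.6] F [ 0.1 -0.1  0.4] gap 0.8
rim 54 ((-0.11449813842773438, 62.46598434448242), 31.15377426147461) 70.24076369556144
apex 21 [-43.6 -77.   49.9] [-34.56690476 -69.34324914  57.62821653]
apex 17 [ 26.6 -16.2  50.8] [31.76547284 -9.07478752 55.36167179]
rim 63 ((-1.266923189163208, 65.21974182128906), 29.559860229492188) 71.62008718414836
apex 22 [-48.4 -74.3  50.7] [-41.5969931  -66.43748951  55.52301392]
apex 22 [ 22.1 -13.6  50.4] [28.6447797  -8.09443536 58.96685102]
turn 0.001  shift mm dx -0.4 dy 106.1 dz 4.4  |106|
```

View pics/c19.png

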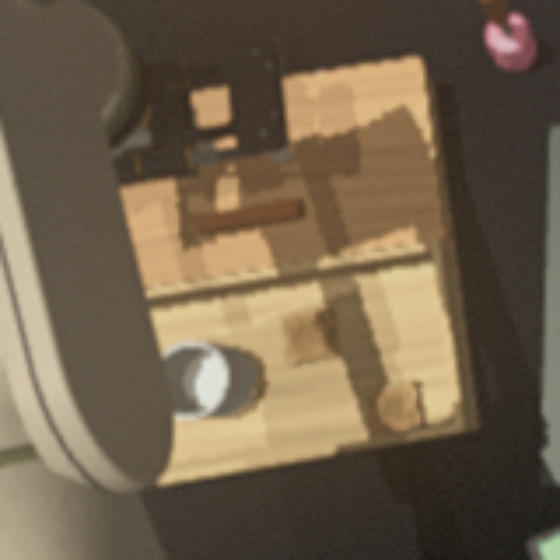

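Pyramid A's apex now reads case x ≈ -46, not the -30 I placed it at. It was probably the announced knock, toward the front wall. I'll check its tilt with a wrist look from above.

```bash
python3 - <<'E'
from h import *
st()
plan([(*case2w(-90,-75),200,9.65)])
for n in ('scene15','scene18','scene19','top15','top19'):
    z=load(n); C=cloud(z); P=C[z['d']>0]
    Q=np.c_[np.array([w2case(p) for p in P]),P[:,2]]
    Q=Q[(abs(Q[:,0])<64)&(Q[:,1]>-115)&(Q[:,1]<-40)]
    for h in (14,22,30,38,46):
        a=Q[(Q[:,2]>h)&(Q[:,2]<h+8)]
        if len(a): print(n,h,len(a),a[:,:2].min(0).round(),a[:,:2].max(0).round(),a.mean(0).round(1))
E
```

```text
t 40.85 [614.7 280.7 198.1] yaw 9.65 tilt 0.0813 case [140.6  -0.4] F [0.6 0.4 0.8] gap 0.6
turn 0.001  shift mm dx 74.6 dy -1.9 dz -230.6  |242|
scene15 14 46 [-49. -98.] [ -8. -58.] [-19.7 -86.1  18.6]
scene15 22 65 [-47. -98.] [ -9. -59.] [-20.  -83.7  26. ]
scene15 30 55 [-43. -95.] [-12. -63.] [-24.4 -83.9  33.9]
scene15 38 37 [-38. -89.] [-17. -69.] [-25.4 -80.6  42. ]
scene15 46 14 [-35. -85.] [-24. -72.] [-28.5 -78.9  49.9]
scene18 14 47 [-62. -96.] [-25. -56.] [-37.9 -85.5  18.2]
scene18 22 68 [-64. -96.] [-23. -55.] [-38.  -79.8  25.9]
scene18 30 50 [-60. -92.] [-29. -61.] [-39.9 -80.2  33.8]
scene18 38 32 [-64. -89.] [-34. -66.] [-43.6 -79.1  41.4]
scene18 46 22 [-64. -82.] [-36. -70.] [-44.3 -76.5  49.7]
scene19 14 45 [-63. -96.] [-24. -55.] [-34.4 -82.2  18.3]
scene19 22 65 [-64. -96.] [-25. -56.] [-38.9 -82.7  26.4]
scene19 30 54 [-61. -96.] [-26. -60.] [-39.9 -80.4  33.5]
scene19 38 34 [ -64. -107.] [-34. -64.] [-44.2 -79.   41.7]
scene19 46 19 [-51. -85.] [-35. -69.] [-43.3 -77.3  49.3]
top19 14 20 [-63. -94.] [-28. -53.] [-43.9 -79.4  19.4]
top19 22 54 [-64. -93.] [-28. -54.] [-42.7 -80.1  26.2]
top19 30 52 [-64. -89.] [-33. -58.] [-48.1 -74.9  33.7]
top19 38 43 [-60. -86.] [-36. -63.] [-48.6 -75.4  41.6]
top19 46 18 [-55. -82.] [-42. -66.] [-48.4 -74.5  49.7]
```

The cross-sections shifted uniformly by about 15 mm (base -64..-24, apex -44 to -46), so it is upright and still within limits. Now shut the cover.

Emit:
send_rows --plan '[[[0,0.035,0.002],0,0],[[0,0.035,0],0,0],[[0,0.035,0],0,0],[[0,0,0],0,0],[[0,0,-0.01],0,0],[[0,0,-0.016],0,0],[[0,0,-0.016],0,0],[[0,0,-0.016],0,0],[[0,0,-0.016],0,0],[[0,0,-0.016],0,0],[[0,0,-0.016],0,0],[[0,0,-0.016],0,0]]'

```text
t: 42.05
tcp_pos: [498.3, 261.1, 97.2]
tcp_rot: [0.542, -0.539, 0.455, -0.457]
ft_force: [2.2, 0.1, 0.7]
finger_gap: 0.6
```

```bash
python3 - <<'E'
from h import *
st()
E
```

```text
t 42.05 [498.3 261.1  97.2] yaw 9.66 tilt 0.3059 case [22.5 -0.2] F [2.2 0.1 0.7] gap 0.6
```

Emit:
send_rows --plan '[[[0,0.003,-0.01],0,0],[[0,0,-0.01],0,0],[[0,0,-0.01],0,0],[[0,0,-0.004],0,0],[[0,0,0],0,0],[[0,0,0],0,0]]'

```text
t: 42.65
tcp_pos: [463.6, 255.0, 90.3]
tcp_rot: [-0.54, 0.541, -0.456, 0.456]
ft_force: [-0.3, -0.6, 0.5]
finger_gap: 0.5
```

```bash
python3 - <<'E'
from h import *
st()
E
```

```text
t 42.65 [463.6 255.   90.3] yaw 9.65 tilt 0.0574 case [-12.6  -0.4] F [-0.3 -0.6  0.5] gap 0.5
```

Emit:
send_rows --plan '[[[0,0,-0.003],0,0],[[0,0,-0.002],0,0],[[0,0,-0.001],0,0],[[0,0,-0.001],0,0],[[0,0,0],0,0]]'

```text
t: 43.15
tcp_pos: [456.8, 253.9, 90.5]
tcp_rot: [-0.54, 0.54, -0.456, 0.456]
ft_force: [0.6, 1.4, -0.4]
finger_gap: 0.5
```

Emit:
send_rows --plan '[[[0,0,-0.001],0,0],[[0,0,-0.001],0,0],[[0,0,0],0,0]]'

```text
t: 43.45
tcp_pos: [456.7, 253.9, 90.9]
tcp_rot: [0.541, -0.539, 0.455, -0.457]
ft_force: [10.6, 1.3, -6.9]
finger_gap: 0.2
```

```bash
python3 - <<'E'
from h import *
st()
E
```

```text
t 43.45 [456.7 253.9  90.9] yaw 9.64 tilt 0.2131 case [-19.7  -0.3] F [10.6  1.3 -6.9] gap 0.2
```

Stop felt. Retreat and verify.

Emit:
send_rows --plan '[[[0,0,0.012],0,0],[[0,-0.03,0],0,0],[[0,-0.04,0],0,0],[[0,-0.04,0],0,0],[[0.04,-0.01,-0.015],0,0],[[0.045,0,-0.015],0,0],[[0.045,0,-0.015],0,0],[[0.045,0,-0.015],0,0],[[0.045,0,-0.015],0,0],[[0.045,0,-0.01],0,0],[[0.045,0,0],0,0],[[0.045,0,0],0,0]]'

```text
t: 44.65
tcp_pos: [442.2, -110.3, 211.0]
tcp_rot: [0.54, -0.54, 0.456, -0.456]
ft_force: [0.4, 0.3, -0.3]
finger_gap: 0.1
```

Emit:
send_rows --plan '[[[0,0,0],0,0],[[0,0,0],0,0],[[0,0,0],0,0],[[0,0,0],0,0]]'

```text
t: 45.05
tcp_pos: [442.5, -107.3, 210.6]
tcp_rot: [0.541, -0.541, 0.456, -0.456]
ft_force: [-0.2, 0.5, -0.7]
finger_gap: 0.5
```

```bash
python3 - <<'E'
from h import *
st()
for n in ('top','scene'):
    save(n,n+'20'); z=load(n+'20'); P=cloud(z)[z['d']>0]
    q=P[(P[:,2]>97)&(P[:,2]<115)&(P[:,0]>300)&(P[:,0]<650)&(P[:,1]>150)&(P[:,1]<350)]
    r=cv2.minAreaRect(q[:,:2].astype(np.float32)); print(n,r,w2case(r[0]).round(1))
    q=P[(P[:,0]>560)&(P[:,0]<680)&(P[:,1]>-90)&(P[:,1]<10)&(P[:,2]>172)&(P[:,2]<190)]; print('handle top',len(q),q.mean(0).round(1) if len(q) else '')
    q=P[(P[:,0]>560)&(P[:,0]<680)&(P[:,1]>-90)&(P[:,1]<10)&(P[:,2]>110)&(P[:,2]<172)]; print('side',len(q),q.mean(0).round(1) if len(q) else '')
E
```

```text
t 45.05 [ 442.5 -107.3  210.6] yaw 9.75 tilt 0.0238 case [ -94.2 -354.1] F [-0.2  0.5 -0.7] gap 0.5
top ((440.8564147949219, 251.92349243164062), (13.961174964904785, 79.13414001464844), 9.889506340026855) [-35.6   0.4]
handle top 40 [615.3 -36.2 177. ]
side 24 [608.5 -36.5 144.5]
scene ((444.2437438964844, 250.8536376953125), (17.927711486816406, 82.57244873046875), 9.278861999511719) [-32.4  -1.2]
handle top 49 [618.8 -37.9 176.7]
side 126 [623.  -40.  141.4]
```

View pics/scene20.png

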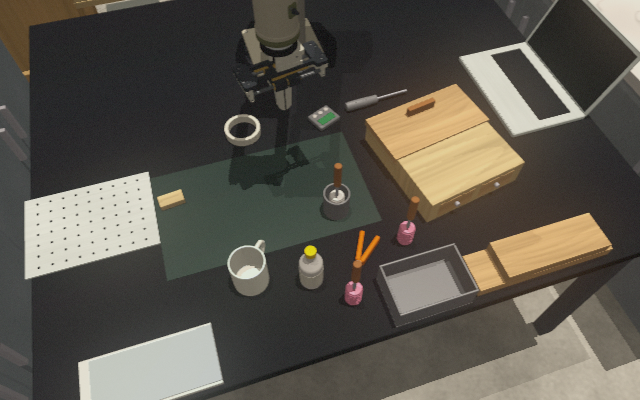

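View pics/top20.png

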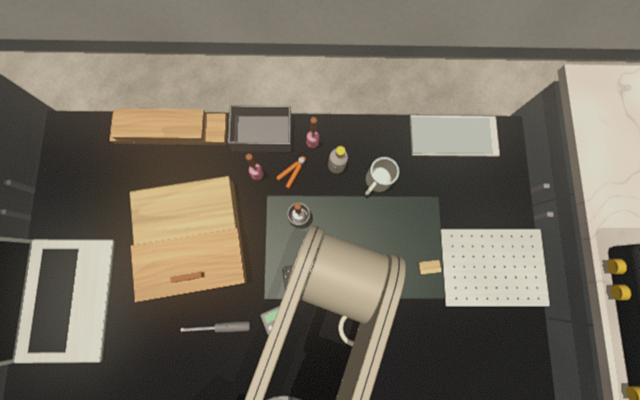

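The cover is shut (bar at case x ≈ -35), the brush is upright in the pot at (338,190), the bystanders have not moved and the robot is clear. Handing in.

```bash
python3 -c "
from bench import arm
print(arm.finish_job())"
```

```text
the job is handed in; nothing more can be done
None
```

The job is done and handed in at about 45 s of the 208 s allowed; no verdict was reported.

I slid the cover back to its end stop and brushed out the cup with three full down-and-up strokes. The brush went back in its pot. I then stood the cup and both pyramids (only two were on the bench) in the compartment and pushed the cover shut to its stop.

**Last checks:**
- **Cover:** the grip bar measured case x = -35.6 mm in the top view and -32.4 mm in the scene view, against -35 mm when shut. The two views differ by about 3 mm, both within the 6 mm tolerance. I also felt the stop at about 11 N.
- **Brush:** it stands upright in the pot, with the handle top about 177 mm above the table, close to where it started.
- **Cup and pyramids:** before I closed the cover, all three stood upright inside the limits.
- **Bystanders:** the offcut, clamp, bottle and mug look unmoved in both views.

**One disagreement:** after I placed the first pyramid at case x = -30 mm, it was later seen at about x = -45 mm, near the front wall. I took this to be the announced knock. It was still upright and within ±58 mm, so I left it there.

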